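# Pack a carver's kit: stock bar and finished piece under the divider flap

### The job

Lift the hinged divider flap of the two-tier kit box until it stands open by itself, then pack the lower tier: lay the long wooden bar from the mitre box in the narrow bay and the larger five-sided piece flat in the wide bay, both down on the box's floor. Lower them in gently rather than dropping them, then close the flap fully over them without slamming it. Leave everything else on the table where it is.

Things in the scene. Friction and masses are not known exactly. Their poses are not given: they have to be found in the camera images.
- kit_box: Dark wooden two-tier box, fixed, 204 (x) by 172 (y) mm, walls 7 mm thick and 74 mm high. Origin: centre of its underside. Its x points from the flap's free edge to its hinge (on the side away from the robot), y along the hinge, z up. Lower tier's floor: 8 mm above the table. Bays are set between wooden blocks with tops 56 mm above the table: front x -95 to -70, middle -32 to -7, back 77 to 95 mm.
- narrow_bay (a point): Middle of the narrow bay's floor, at x = -51 mm of the box, 8 mm above the table; axes as the box. The bay is 38 mm (x) by 158 mm (y), 48 mm deep. At y -24 to 24 mm the blocks on both sides of it are cut away to the floor, 25 mm further each way (finger notches): only there do fingers fit beside the bar. The box's front wall dips to 40 mm at y -40 to 40 mm.
- wide_bay (a point): Middle of the wide bay's floor, at x = 35 mm of the box, 8 mm above the table; axes as the box. The bay is 84 mm (x) by 158 mm (y), 48 mm deep.
- flap (a joint): Plywood divider flap 183 by 154 by 6 mm, 0.15 kg, covering the lower tier when closed (top face 68 mm above the table). Hinge angle in rad: 0 = closed (level), grows as the free edge rises, 1.57 = upright, stop at 1.9. Starts closed or slightly ajar. Stiff hinge (0.25 N m friction): it stays where it is left.
- flap_handle (a point): Middle of the flap's handle: a round steel bar 10 mm thick along the hinge's direction, 74 mm clear between its two posts, 162 mm from the hinge line, 21 mm from the free edge; its axis is 32 mm above the flap's top face (35 mm above the flap's mid-plane, which holds the hinge line). Being round, it turns between the fingers as the flap swings.
- flap_hinge (a point): Middle of the flap's hinge line: 90 mm along the box's x from the box's origin, 65 mm above the table.
- mitre_box: Plywood mitre box, fixed, left or right of the kit box. Origin: centre of its underside. Base x -70 to 50, y -33 to 33 mm, 12 mm thick; two cheeks along x (x -50 to 50 mm, 12 mm thick, 35 mm apart, tops 52 mm above the table), open above and at both ends. The bar lies on the base between the cheeks and sticks out towards -x.
- bar: Plain wooden bar, 146 (x) by 28 (y) by 30 (z) mm, 0.1 kg. Origin: centre of its underside. It starts along the mitre box's x, its middle about 35 mm to the -x side of that box's origin, underside 12 mm above the table; about 58 mm of its -x end stands free. Its middle is shut in by the cheeks: it can be gripped there only once set down elsewhere.
- bar_mid (a point): Centre of the bar, 15 mm above its underside.
- piece: The larger plain wooden five-sided piece (outline like a house), lying flat, 70 mm long (x, point at +x, flat base at -x), 50 mm wide (y) at the base, 42 mm at the shoulders 52 mm from the base, about 45 mm across its middle, 24 mm thick, 0.06 kg. Origin: centre of its underside, middle of its length.
- piece_mid (a point): Centre of the larger piece, 12 mm above its underside.
- small_piece: Bystander: a smaller five-sided wooden piece, 50 by 34 by 14 mm, lying flat. Origin: centre of its underside.
- glue: Bystander: white bottle, 42 mm across, 110 mm tall, upright. Origin: centre of its underside.
- brush: Bystander: a flat brush 200 mm long and 42 mm wide lying along its own x. Origin: middle of its length, on the table.
- offcut: Bystander: wooden block 70 (x) by 40 by 24 mm, beside the larger piece. Origin: centre of its underside.
- carton: Bystander: closed cardboard box 104 (x) by 79 by 40 mm. Origin: centre of its underside.
- jar: Bystander: brown glass jar with a black cap, 48 mm across, 70 mm tall, upright, beside the mitre box. Origin: centre of its underside.
- cup: Bystander: ceramic cup 68 mm across, 85 mm tall, upright. Origin: centre of its underside.
Things that resemble listed ones, but are neither listed nor needed, are in the scene too. What is shaped like the piece but pink or yellow is not meant. What is shaped like the bar but black or red is not meant.

How it is judged (in metres and radians):
On the way, in this order (a step that is already met when the one before it is completed fails the run):
1. the flap stands open (beyond 1.2 rad) (value of joint flap above 1.2 rad), for 0.2 s.
2. with the flap open, the bar lies in the narrow bay and the larger piece in the wide bay, on the floor (value of joint flap above 1 rad and x of bar_mid in the frame of kit_box between -0.06 and -0.042 m and y of bar_mid in the frame of kit_box between -0.009 and 0.009 m and z of bar_mid in the frame of kit_box below 0.03 m and angle between the x axis of bar and the y axis of kit_box, either way round below 0.1 rad and x of piece_mid in the frame of kit_box between 0.01 and 0.06 m and y of piece_mid in the frame of kit_box between -0.058 and 0.058 m and z of piece_mid in the frame of kit_box below 0.027 m and angle between the z axis of piece and the z axis of kit_box, either way round below 0.12 rad and linear speed of each of bar, piece below 0.03 m/s), for 0.2 s.
At the end, for the whole second after the job is handed in: Flap below 0.06 rad. Bar on the floor along the narrow bay: centre within 9 mm of the bay's middle, under 30 mm high, within 0.1 rad. Larger piece flat (0.12 rad) in the wide bay: centre within 25 mm (box x) and 58 mm (y) of its middle, under 27 mm high. Both at rest (value of joint flap below 0.06 rad and x of bar_mid in the frame of kit_box between -0.06 and -0.042 m and y of bar_mid in the frame of kit_box between -0.009 and 0.009 m and z of bar_mid in the frame of kit_box below 0.03 m and angle between the x axis of bar and the y axis of kit_box, either way round below 0.1 rad and x of piece_mid in the frame of kit_box between 0.01 and 0.06 m and y of piece_mid in the frame of kit_box between -0.058 and 0.058 m and z of piece_mid in the frame of kit_box below 0.027 m and angle between the z axis of piece and the z axis of kit_box, either way round below 0.12 rad and linear speed of each of bar, piece below 0.03 m/s); the robot touches nothing.
It fails at once if a bystander is moved more than 20 mm or knocked over (distance of any of small_piece, glue, brush, offcut, carton, cup, jar from where it was at the start of the episode above 0.02 m or angle between any of small_piece, glue, offcut, carton, cup, jar's own z axis and vertical above 0.5 rad).
It fails at once if the bar is dropped or thrown into the box (faster than 0.5 m/s below the box's rim) (linear speed of bar above 0.5 m/s and z of bar_mid in the frame of kit_box below 0.075 m and x of bar_mid in the frame of kit_box between -0.1 and 0.1 m and y of bar_mid in the frame of kit_box between -0.085 and 0.085 m).
It fails at once if the piece is dropped or thrown into the box (faster than 0.5 m/s below the box's rim) (linear speed of piece above 0.5 m/s and z of piece_mid in the frame of kit_box below 0.075 m and x of piece_mid in the frame of kit_box between -0.1 and 0.1 m and y of piece_mid in the frame of kit_box between -0.085 and 0.085 m).
It fails at once if the flap is slammed shut (still falling faster than 3 rad/s within 0.4 rad of closed) (velocity of joint flap below -3 rad/s and value of joint flap below 0.4 rad).
It also fails if it takes over 72 s, if anything falls off the work surface, if the arm or the gripper's body presses on something with over 40 N, if the wrist force passes 120 N, or if a joint passes its speed limit or range.

### The arm

A 6-joint arm with a two-finger parallel gripper is mounted at the origin on the work surface. World frame = base frame: x ahead of the robot, y to its left, z up, the work surface at z = 0. Lengths are in m, angles in degrees, forces in N, time in s.
With the tool pointing down it reaches from about 0.3 to 0.75 m from the base axis. Payload 8.5 kg.
Tool frame: the origin (TCP) lies at the very end of the fingers, on their centre line; the grasp point (between the pads) lies 19 mm behind it; z points along the fingers, y is the direction in which the jaws open and shut (so a half turn about z gives the same grasp; the last joint's range is limited). The gripper opens to 85 mm and grips with 20 to 120 N. Pads are 22 mm wide; open, the fingers measure 114 mm over their backs; the gripper's body (76 mm by 85 mm) begins 54 mm behind the grasp point. The pads swing forward as they close: fully open they stand 13 mm farther back than shut.
Start: joints at [-88.596, 21.807, 74.336, -0, 83.858, -12.336], TCP at [0.131, -0.534, 0.231] pointing down, gripper open.
Joint ranges: [-178.18, 178.18], [-50.72, 133.34], [12.68, 142.11], [-81.47, 261.47], [9.98, 163.14], [-165.26, 165.26]. Speed limits (degrees/s): [136.94, 136.94, 180, 180, 180, 180].

### API

Orientations are given as a 3x3 rotation matrix whose columns are the frame's x, y, z axes.
In Python, from rig import status, vision, env gives the robot as it stands.
- The arm moves only by the tool send_rows, never from a script. Its argument "targets" is a list of rows, each a list of 7 numbers: the shift along the tool's x, y, z in units of 50 mm (1.0 is 50 mm), then the turn, a rotation vector about the tool's x, y, z in units of 8 degrees (1.0 is 8 degrees), then the finger opening in mm, from 0 to 85.4. A call has 1 to 5 rows; each row is the pose to reach, as a shift and turn from the pose commanded when the call began, along the tool's axes at that moment; what a row does not reach only later rows make up. A row lasts 1/8 s, in which the tool goes at most 62.5 mm and 10.7 degrees, less where a joint would pass 70% of its speed; a pose out of reach is approached as far as the arm can. A call with a gripper value outside its range is refused whole. The fingers move at their own pace and stop on an object; "grip_force" is the grip in N (left out, the last holds). Time passes only in rows, so rows that repeat a pose let the fingers close. It gives the time, the measured TCP pose, the force and the opening at its end, in the units of the state.
- status.observe(): the state, without advancing time (a new reading comes with each control period).
- vision.get_image(name): name is "scene" or "top" or "wrist"; returns (picture, depth): 420x560x3 uint8, red, green, blue; 420x560 float32, m along the optical axis (not along the pixel's ray), 0 where there is no reading.
- vision.camera_model(name): a dict with "camera_matrix" (3x3 intrinsics, pixels), "view" (4x4, takes a point from world to camera coordinates); the wrist camera has in their place "T_tool_cam" (4x4, takes a point from camera to tool coordinates, whose origin is the TCP and whose axes are the flange's). Camera axes: x right, y down, z forward; pixel columns grow to the right and rows downward; lengths in m; the calibration is good to about 2 mm. The wrist camera is an equidistant fisheye: a pixel r from the principal point sees the ray r / f radians off the axis. A picture is of the moment at which its call begins: read the wrist's pose just before it. camera_model takes no time and is no camera call.
- env.close_job(): hands the job in, once; it reports no verdict.
Trained networks look in the newest picture that a camera, given by its name, has taken for a name from the list of things; names that differ only in an ending like _2 or _b are one class to them, and where a whole thing is asked for, a point or a joint stands for the part that bears it (a point fixed in the world has none). Each returns a list of dicts, best first, with "p" (0 to 1); they miss things now and then, are a little off and sometimes report something else, mostly with a low value. They report only what shows in the picture. A call takes as long as a camera call. They do not tell look-alikes from the thing itself.
- vision.masks_of(camera, label): "pixels" (420x560 bool, what is visible of it) and "extent" ([left, top, right, bottom] in pixels, round what is visible of it).
The state is a dict: "time_s": time; "q": joint angles; "qvel": joint speeds; "joint_efforts": joint torques, N m; "position": TCP position; "tool_rot": TCP orientation; "ft_force": force on the tool from outside, world axes, zero at the start; "wrist_torque": the same for the moment, N m; "grip_width": finger opening in m.
Only numpy, scipy, OpenCV 4.12 (cv2) and the standard library are available. Lean on these libraries where they do the work, as an engineer would, in place of code of your own. Each camera call takes 0.05 s, during which the arm holds its last target.

## Working session

There is one attempt and no reset: what is moved stays moved. The work goes in short steps, Python scripts to look and compute and a tool call to move; the robot and the scene stay as the last step left them, time stands still between calls to the robot, and variables do not carry over. Pictures are saved under pics/ and viewed, and the job is handed in when it is done.

Besides the shell and the picture viewer there is one more tool, called after "Emit:" by a JSON object that holds its "fn" and its "kwargs", one argument or row to a line. send_rows: Moves the arm, as the interface text tells. Its arguments: {"type":"object","properties":{"targets":{"type":"array","items":{"type":"array","items":{"type":"number"}}},"grip_force":{"type":"number"}},"required":["targets"]}

```bash
ls; mkdir -p pics; python3 - <<'E'
from rig import status, vision, env
import cv2
s=status.observe();print(s)
for n in ("scene","top","wrist"):
    p,d=vision.get_image(n);cv2.imwrite(f"pics/{n}0.png",p[:,:,::-1]);print(vision.camera_model(n))
E
```

```text
pics
{'time_s': 0.0, 'q': array([-8.85974656e+01,  2.18420557e+01,  7.43875631e+01, -1.25650219e-03,
        8.38574813e+01, -1.23343302e+01]), 'qvel': array([-0.05905656, -0.03611878, -0.00447015, -0.0188261 ,  0.05673559,
        0.04367657]), 'joint_efforts': array([-1.27780040e-03, -4.48457658e+01, -2.31280643e+01, -2.48087417e-04,
        4.65825447e-03, -1.11005596e-05]), 'position': array([ 0.13060271, -0.53395115,  0.23068526]), 'tool_rot': array([[ 9.71395983e-01,  2.37465451e-01, -5.90062709e-05],
       [ 2.37465265e-01, -9.71394843e-01,  1.51919399e-03],
       [ 3.03437700e-04, -1.48975088e-03, -9.99998844e-01]]), 'ft_force': array([1.22306587, 0.23194353, 0.03963402]), 'wrist_torque': array([ 0.02449345,  0.03502944, -0.01821389]), 'grip_width': 0.08555188191536789}
{'camera_matrix': array([[412.71680455,   0.        , 282.36809252],
       [  0.        , 412.71680455, 199.21770163],
       [  0.        ,   0.        ,   1.        ]]), 'view': array([[-0.47392057,  0.88045139,  0.01430561,  0.19032988],
       [ 0.67990727,  0.37620091, -0.62944339, -0.29731233],
      
[... 373 characters left out ...]
652654, -0.00626765, -0.08303964,  0.49213103],
       [ 0.08300054,  0.00626001, -0.99652984,  1.13532556],
       [ 0.        ,  0.        ,  0.        ,  1.        ]])}
{'camera_matrix': array([[325.1922621 ,   0.        , 279.79074581],
       [  0.        , 325.1922621 , 206.02347685],
       [  0.        ,   0.        ,   1.        ]]), 'T_tool_cam': array([[ 4.33582730e-04, -9.62771020e-01, -2.70317916e-01,
         6.88355042e-02],
       [ 9.99999896e-01,  3.78561414e-04,  2.55679414e-04,
        -1.00007614e-04],
       [-1.43828798e-04, -2.70317999e-01,  9.62771083e-01,
        -1.42337009e-01],
       [ 0.00000000e+00,  0.00000000e+00,  0.00000000e+00,
         1.00000000e+00]])}
```

View pics/top0.png

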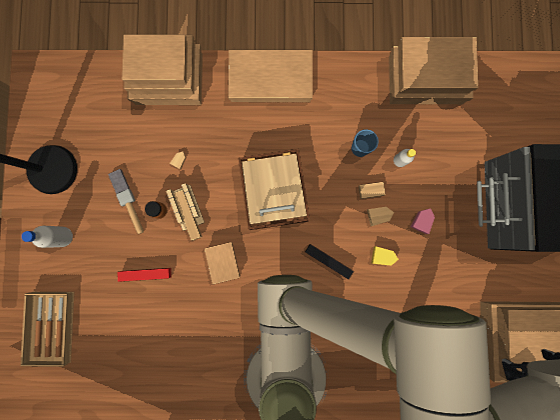

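View pics/scene0.png

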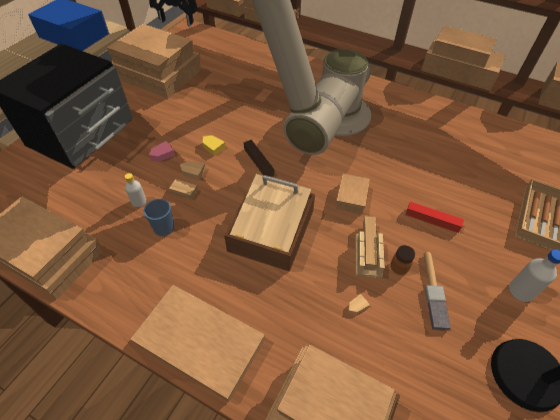

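The top view shows the kit box at (275,190), the mitre box with the wooden bar at (186,210), and the carton at (222,262). Five-sided candidates for the piece are wooden (380,215), small wooden (178,158), pink (424,221) and yellow (385,257). Bar candidates are wooden in the mitre box (190,212), black (328,261) and red (144,275). The offcut is at (372,190). I choose the wooden piece at (380,215) and the bar at (190,212).

```bash
cat > h.py <<'E'
from rig import status, vision, env
import cv2, numpy as np
def world(cam,pic,d):
    m=vision.camera_model(cam);K=m["camera_matrix"];V=m["view"]
    v,u=np.mgrid[:420,:560]
    P=np.stack([(u-K[0,2])/K[0,0]*d,(v-K[1,2])/K[1,1]*d,d],-1)
    R=V[:3,:3];return (P-V[:3,3])@R
def wristpix(P,T_w):  # unused
    pass
def proj(cam,P):
    m=vision.camera_model(cam);K=m["camera_matrix"];V=m["view"]
    c=P@V[:3,:3].T+V[:3,3];return (c/c[:,2:])@K[:2].T
E
python3 - <<'E'
from h import *
for cam in("top","scene"):
    p,d=vision.get_image(cam);W=world(cam,p,d)
    np.save(f"W_{cam}.npy",W);np.save(f"d_{cam}.npy",d);np.save(f"p_{cam}.npy",p)
    for l in ["kit_box","flap","flap_handle","mitre_box","bar","piece","small_piece","offcut","carton","jar","cup","glue","brush"]:
        try: r=vision.masks_of(cam,l)
        except Exception as e: print(l,e);continue
        for i,x in enumerate(r[:5]):
            m=x["pixels"]&(d>0)
            if x["p"]<.2: continue
            q=W[m]
            if i==0:np.save(f"m_{cam}_{l}.npy",m)
            z=np.percentile(q[:,2],90);t=q[q[:,2]>z-.006]
            rect=cv2.minAreaRect((t[:,:2]*1000).astype(np.float32))
            print(cam,l,round(x["p"],2),x["extent"],m.sum(),np.median(q,0).round(3),"z90",z.round(3),"rect",np.round(rect[0]),np.round(rect[1]),round(rect[2],1))
img=np.load("p_top.npy")[120:290,120:450]
cv2.imwrite("pics/crop1.png",cv2.resize(img[:,:,::-1],None,fx=2.4,fy=2.4,interpolation=cv2.INTER_CUBIC))
E
```

```text
top kit_box 0.89 [241.5, 150.5, 309.1, 228.9] 4430 [0.532 0.038 0.082] z90 0.103 rect [478.  28.] [ 62. 154.] 8.5
top kit_box 0.36 [205.6, 241.9, 240.1, 284.0] 1056 [0.326 0.183 0.039] z90 0.042 rect [327. 183.] [103.  80.] 14.3
top flap 0.77 [243.9, 151.3, 305.6, 220.6] 3627 [0.532 0.038 0.086] z90 0.103 rect [478.  28.] [ 62. 154.] 8.5
top flap_handle 0.66 [169.8, 187.6, 207.2, 228.8] 581 [0.487 0.286 0.047] z90 0.053 rect [496. 297.] [99. 59.] 21.7
top mitre_box 0.66 [169.2, 185.5, 204.8, 230.4] 521 [0.491 0.279 0.047] z90 0.053 rect [495. 296.] [97. 59.] 22.8
top mitre_box 0.59 [237.2, 151.7, 312.1, 230.8] 4557 [0.532 0.036 0.081] z90 0.102 rect [478.  28.] [ 62. 154.] 8.5
top bar 0.86 [116.0, 265.8, 175.3, 283.0] 538 [0.293 0.406 0.029] z90 0.032 rect [292. 408.] [ 28. 146.] 4.1
top bar 0.67 [176.3, 192.8, 200.7, 240.0] 520 [0.459 0.282 0.041] z90 0.044 rect [462. 285.] [144.  28.] 21.9
top bar 0.57 [305.3, 244.2, 355.1, 278.4] 548 [ 0.333 -0.122  0.029] z90 0.032 rect [ 333. -123.] [146.  28.] 58.4
top piece 0.77 [366.7, 207.7, 397.3, 223.8] 353 [ 0.466 -0.268  0.023] z90 0.026
[... 3901 characters left out ...]
] [ 66. 152.] 6.1
scene cup 0.86 [144.5, 197.5, 176.6, 236.1] 866 [ 0.673 -0.216  0.054] z90 0.082 rect [ 670. -218.] [68. 66.] 50.6
scene cup 0.62 [222.9, 172.7, 315.1, 270.0] 5831 [0.564 0.052 0.075] z90 0.098 rect [487.  32.] [ 77. 154.] 9.0
scene glue 0.76 [127.9, 178.7, 146.4, 208.0] 403 [ 0.64  -0.324  0.057] z90 0.094 rect [ 636. -330.] [16. 12.] 11.4
scene glue 0.43 [228.7, 174.9, 308.3, 252.7] 3867 [0.542 0.042 0.084] z90 0.1 rect [482.  31.] [ 65. 154.] 8.6
scene brush 0.67 [426.8, 249.9, 453.0, 330.2] 1106 [0.534 0.481 0.016] z90 0.019 rect [504. 469.] [201.  41.] 25.7
scene brush 0.31 [362.6, 215.1, 379.6, 273.9] 667 [0.473 0.289 0.04 ] z90 0.042 rect [466. 284.] [148.  35.] 22.0
```

View pics/crop1.png

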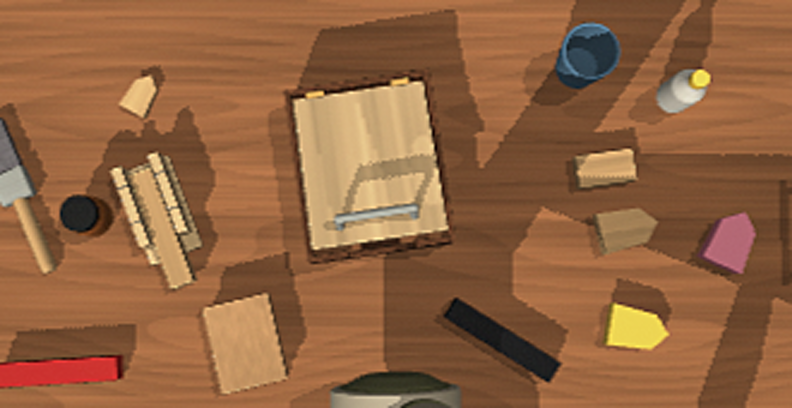

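The crop confirms the choice: the wooden piece at crop (625,230) is neither pink nor yellow, its point is to the right, and the offcut sits above it. The wooden bar is in the mitre box at crop (165,230). Next I fit the box, flap and handle.

```bash
python3 - <<'E'
from h import *
for cam in("top","scene"):
    W=np.load(f"W_{cam}.npy");d=np.load(f"d_{cam}.npy")
    near=(d>0)&(abs(W[...,0]-.56)<.2)&(abs(W[...,1]-.04)<.14)
    m=np.load(f"m_{cam}_flap.npy")&(d>0)
    q=W[m]
    tb=W[near&(W[...,2]<.012)];print(cam,"table z",np.median(tb[:,2]))
    # plane ransac
    rng=np.random.default_rng(0);best=None
    for _ in range(400):
        a=q[rng.choice(len(q),3,False)];n=np.cross(a[1]-a[0],a[2]-a[0]);L=np.linalg.norm(n)
        if L<1e-7:continue
        n/=L;e=abs((q-a[0])@n)<.002
        if best is None or e.sum()>best.sum():best=e
    f=q[best];c=f.mean(0);n=np.linalg.svd(f-c,full_matrices=False)[2][2];n*=np.sign(n[2])
    e=abs((q-c)@n)<.002;f=q[e];c=f.mean(0)
    tilt=np.degrees(np.arccos(n[2]));dirn=n[:2]/np.linalg.norm(n[:2])
    print("plane tilt",tilt,"dir",np.degrees(np.arctan2(dirn[1],dirn[0])),"c",c,"n",f.shape)
    r=cv2.minAreaRect((f[:,:2]*1000).astype(np.float32));print("flap rect",r)
    h=((q-c)@n);H=q[(h>.02)];print("handle pts",len(H), H.mean(0))
    H=q[(h>.033)&(h<.045)]; hl=H.mean(0);r2=cv2.minAreaRect((H[:,:2]*1000).astype(np.float32));print("bar handle",hl,r2)
    mk=near&(W[...,2]>.068)&(W[...,2]<.079)&~m
    b=W[near&(W[...,2]>.03)]
    r=cv2.minAreaRect((b[:,:2]*1000).astype(np.float32));print("box rect",r)
E
```

```text
top table z -0.0007687395787843242
plane tilt 11.938542301415463 dir 8.611332890537563 c [0.53620313 0.03728602 0.08649947] n (2343, 3)
flap rect ((536.1614379882812, 39.02977752685547), (179.4202880859375, 157.26634216308594), 8.947770118713379)
handle pts 142 [0.47486335 0.02728371 0.13549115]
bar handle [0.47528932 0.0285664  0.13650531] ((475.13909912109375, 27.90801239013672), (9.673888206481934, 92.87212371826172), 8.614046096801758)
box rect ((504.2450866699219, 41.378318786621094), (286.83160400390625, 278.8910827636719), 0.35863199830055237)
scene table z -0.0019327246393933768
plane tilt 12.047021740997229 dir 8.536680711214455 c [0.54298805 0.04196664 0.08371801] n (2883, 3)
flap rect ((537.99072265625, 40.175437927246094), (179.82156372070312, 155.87646484375), 8.994200706481934)
handle pts 152 [0.47806627 0.03233831 0.13284251]
bar handle [0.47811362 0.0308491  0.13457278] ((477.5289306640625, 31.134077072143555), (10.389801025390625, 91.44036865234375), 8.710888862609863)
box rect ((506.1450500488281, 40.658050537109375), (277.16064453125, 291.535400390625), 89.89485931396484)
```

```bash
cat >> h.py <<'E'
from scipy.spatial.transform import Rotation as Ro
YAW=np.radians(8.7);KO=np.array([.5365,.0393,0.])
U=np.array([np.cos(YAW),np.sin(YAW),0]);V=np.array([-np.sin(YAW),np.cos(YAW),0]);Z=np.array([0,0,1.])
def kb(x,y,z): return KO+x*U+y*V+z*Z
def down(yawdeg): # tool z down, tool x at yaw
    a=np.radians(yawdeg);x=np.array([np.cos(a),np.sin(a),0]);z=-Z
    return np.stack([x,np.cross(z,x),z],1)
def rows(P,R,n=5,start=None,of=None,pr=True):
    s=status.observe();p,r=(s["position"],s["tool_rot"]) if start is None else start
    d=r.T@(np.asarray(P)-p)/.05; w=Ro.from_matrix(r.T@R).as_rotvec(degrees=True)/8
    of=of or n
    out=[[round(float(v),2) for v in np.r_[d,w]*k/of] for k in range(1,n+1)]
    if pr:
        print("t",round(s["time_s"],2),"at",p.round(4),"tot mm",np.linalg.norm(d)*50,"deg",np.linalg.norm(w)*8)
        for o in out:print(o)
    return out
def say():
    s=status.observe();print(round(s["time_s"],2),s["position"].round(4),s["ft_force"].round(1),s["grip_width"].round(4),"q",s["q"].round(1));return s
E
python3 - <<'E'
from h import *
rows([.476,.0295,.21],down(98.7),5,of=12)
E
```

```text
t 1.55 at [ 0.1306 -0.5343  0.2313] tot mm 661.4908255961634 deg 84.96091713085391
[0.78, -0.78, 0.04, 0.0, 0.0, -0.89]
[1.56, -1.55, 0.07, 0.0, 0.0, -1.77]
[2.35, -2.33, 0.11, 0.0, 0.0, -2.66]
[3.13, -3.1, 0.14, 0.0, 0.0, -3.54]
[3.91, -3.88, 0.18, 0.0, 0.0, -4.43]
```

Emit:
{"fn": "send_rows", "kwargs": {
  "targets": [
    [0.78,-0.78,0,0,0,-0.89,60],
    [1.56,-1.55,0,0,0,-1.77,60],
    [2.35,-2.33,0,0,0,-2.66,60],
    [3.13,-3.1,0,0,0,-3.54,60],
    [3.91,-3.88,0,0,0,-4.43,60]
  ],
  "grip_force": 30
}}

```text
time_s: 2.17
position: [0.2751, -0.2978, 0.2315]
tool_rot: [[0.651, 0.759, 0.0], [0.759, -0.651, -0.001], [-0.0, 0.001, -1.0]]
ft_force: [0.0, -0.8, 0.2]
grip_width: 0.06
```

```bash
python3 - <<'E'
from h import *
say();rows([.476,.0295,.21],down(98.7),5,of=7)
E
```

```text
Traceback (most recent call last):
  File "h.py", line 30, in say
    s=status.observe();print(round(s["time_s"],2),s["position"].round(4),s["ft_force"].round(1),s["grip_width"].round(4),"q",s["q"].round(1));return s
                                                                                                ^^^^^^^^^^^^^^^^^^^^^
AttributeError: 'float' object has no attribute 'round'
```

```bash
sed -i 's/s\["grip_width"\].round(4)/round(float(s["grip_width"]),4)/' h.py; python3 - <<'E'
from h import *
rows([.476,.0295,.21],down(98.7),5,of=5)
E
```

```text
t 2.17 at [ 0.2751 -0.2978  0.2315] tot mm 384.66988904202515 deg 49.31097366479046
[1.52, -0.24, 0.09, 0.0, 0.0, -1.23]
[3.03, -0.48, 0.17, 0.0, 0.0, -2.47]
[4.55, -0.73, 0.26, 0.0, 0.0, -3.7]
[6.07, -0.97, 0.34, 0.0, 0.0, -4.93]
[7.59, -1.21, 0.43, 0.0, 0.0, -6.16]
```

Emit:
{"fn": "send_rows", "kwargs": {
  "targets": [
    [1.2,-0.19,0.08,0,0,-1.0,60],
    [2.4,-0.38,0.16,0,0,-2.0,60],
    [3.6,-0.57,0.24,0,0,-3.0,60],
    [4.8,-0.76,0.32,0,0,-4.0,60],
    [6.0,-0.95,0.4,0,0,-5.0,60]
  ]
}}

```text
time_s: 2.8
position: [0.4355, -0.0394, 0.2115]
tool_rot: [[0.01, 1.0, 0.001], [1.0, -0.01, -0.0], [-0.0, 0.001, -1.0]]
ft_force: [0.5, -1.1, -0.8]
grip_width: 0.0601
```

```bash
python3 - <<'E'
from h import *
rows([.476,.0295,.19],down(98.7),2,of=2)
E
```

```text
t 2.8 at [ 0.4355 -0.0394  0.2115] tot mm 82.76513322410369 deg 9.255761524578572
[0.69, 0.4, 0.21, 0.0, 0.0, -0.58]
[1.39, 0.8, 0.43, 0.01, 0.0, -1.16]
```

Emit:
{"fn": "send_rows", "kwargs": {
  "targets": [
    [0.69,0.4,0.21,0,0,-0.58,60],
    [1.39,0.8,0.43,0,0,-1.16,60],
    [1.39,0.8,0.43,0,0,-1.16,60]
  ]
}}

```text
time_s: 3.18
position: [0.476, 0.0295, 0.189]
tool_rot: [[-0.151, 0.989, -0.001], [0.989, 0.151, 0.0], [0.001, -0.001, -1.0]]
ft_force: [0.5, -0.1, 0.8]
grip_width: 0.0601
```

```bash
cat >> h.py <<'E'
def wpoints(pic,d,s):
    m=vision.camera_model("wrist");K=m["camera_matrix"];T=m["T_tool_cam"]
    v,u=np.mgrid[:420,:560];x=(u-K[0,2])/K[0,0];y=(v-K[1,2])/K[1,1];th=np.hypot(x,y)
    k=np.where(th<1e-6,1,np.tan(th)/np.maximum(th,1e-9))
    C=np.stack([x*k*d,y*k*d,d],-1)
    t=C@T[:3,:3].T+T[:3,3]
    return t@s["tool_rot"].T+s["position"]
def shot(name,tag):
    s=say();p,d=vision.get_image(name);cv2.imwrite(f"pics/{tag}.png",p[:,:,::-1])
    W=wpoints(p,d,s) if name=="wrist" else world(name,p,d)
    W[d<=0]=np.nan
    return p,d,W
def inbox(W):
    q=W-KO;return np.stack([q@U,q@V,q[...,2]],-1)
E
python3 - <<'E'
from h import *
p,d,W=shot("wrist","w1")
B=inbox(W)
m=(B[...,2]>.12)&(B[...,2]<.16)&(abs(B[...,0]+.06)<.04)&(abs(B[...,1])<.06)
q=B[m];print(len(q),q.mean(0),q.min(0),q.max(0))
for z in np.arange(.12,.15,.003):
    k=q[(q[:,2]>z)&(q[:,2]<z+.003)]
    if len(k):print(z.round(3),len(k),k.mean(0).round(4),k[:,1].min().round(3),k[:,1].max().round(3))
E
```

```text
3.17 [0.476  0.0295 0.189 ] [ 0.5 -0.1  0.8] 0.0601 q [-10.7  16.8  89.6   0.   73.7 -19.4]
2175 [-0.06153722  0.0033836   0.13620476] [-0.06889887 -0.04740744  0.12011176] [-0.05627201  0.04580743  0.13996712]
0.12 22 [-0.0677  0.0124  0.1216] -0.044 0.046
0.123 26 [-0.0668  0.0079  0.1245] -0.043 0.046
0.126 25 [-0.0664  0.0159  0.1277] -0.044 0.046
0.129 20 [-0.0651  0.0234  0.1304] -0.043 0.046
0.132 262 [-0.0614  0.0066  0.134 ] -0.045 0.046
0.135 1560 [-0.0613  0.002   0.1368] -0.047 0.045
0.138 260 [-0.0614  0.0047  0.1384] -0.045 0.044
```

View pics/w1.png

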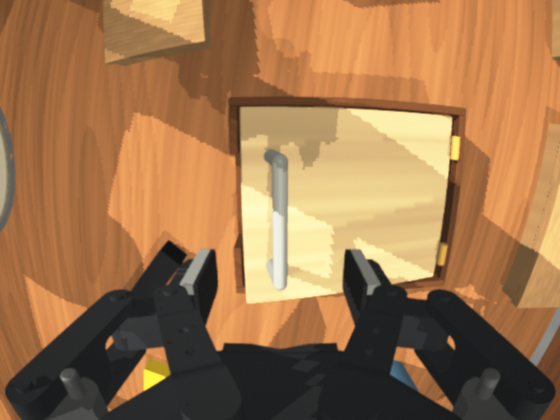

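The wrist view shows the handle from (280,160) to (278,285) between the fingers. It lies at box x -61 mm with its top at 138 mm, as predicted. Next I descend and grip.

Emit:
{"fn": "send_rows", "kwargs": {
  "targets": [
    [0,0,0.5,0,0,0,50],
    [0,0,1.0,0,0,0,40],
    [0,0,1.4,0,0,0,40],
    [0,0,1.4,0,0,0,0],
    [0,0,1.4,0,0,0,0]
  ],
  "grip_force": 25
}}

```text
time_s: 3.85
position: [0.4763, 0.027, 0.1209]
tool_rot: [[-0.146, 0.989, 0.002], [0.989, 0.146, -0.0], [-0.001, 0.002, -1.0]]
ft_force: [-0.5, -1.3, -2.0]
grip_width: 0.0085
```

Emit:
{"fn": "send_rows", "kwargs": {
  "targets": [
    [0,0,0,0,0,0,0],
    [0,0,0,0,0,0,0]
  ]
}}

```text
time_s: 4.1
position: [0.4761, 0.027, 0.1206]
tool_rot: [[-0.147, 0.989, 0.002], [0.989, 0.147, -0.001], [-0.002, 0.002, -1.0]]
ft_force: [1.1, -5.4, 0.3]
grip_width: 0.0088
```

```bash
cat >> h.py <<'E'
def handle(th): # box coords of handle axis for flap angle th (rad)
    return np.array([.090-.162*np.cos(th)+.035*np.sin(th),0,.065+.162*np.sin(th)+.035*np.cos(th)])
def flapangle(bx,bz): return np.arctan2(bz-.065,.090-bx)-np.arctan2(.035,.162)
def tilted(yawdeg,phi): # fingers lean towards -x(tool y) by phi deg
    R=down(yawdeg); return R@Ro.from_euler('x',phi,degrees=True).as_matrix()
E
python3 - <<'E'
from h import *
say()
R=tilted(98.7,20);print(R[:,2]@U,R[:,2])
for t in range(12,100,8):
    h=handle(np.radians(t));print(t,h.round(4))
E
```

```text
4.1 [0.4761 0.027  0.1206] [ 1.1 -5.4  0.3] 0.0088 q [-11.   21.5  95.7  -0.1  62.7 -19.4]
-0.34202014332566866 [-0.33808482 -0.05173425 -0.93969262]
12 [-0.0612  0.      0.1329]
20 [-0.0503  0.      0.1533]
28 [-0.0366  0.      0.172 ]
36 [-0.0205  0.      0.1885]
44 [-0.0022  0.      0.2027]
52 [0.0178 0.     0.2142]
60 [0.0393 0.     0.2228]
68 [0.0618 0.     0.2283]
76 [0.0848 0.     0.2307]
84 [0.1079 0.     0.2298]
92 [0.1306 0.     0.2257]
```

Emit:
{"fn": "send_rows", "kwargs": {
  "targets": [
    [0,0.22,-0.41,0,0,0,0],
    [0,0.49,-0.78,0,0,0,0],
    [0,0.81,-1.11,0,0,0,0],
    [0,1.18,-1.4,0,0,0,0],
    [0,1.58,-1.63,0,0,0,0]
  ]
}}

```text
time_s: 4.72
position: [0.5529, 0.0391, 0.2028]
tool_rot: [[-0.147, 0.989, -0.002], [0.989, 0.147, -0.001], [-0.001, -0.002, -1.0]]
ft_force: [-1.6, -3.4, -0.6]
grip_width: 0.0084
```

```bash
python3 - <<'E'
from h import *
s=say();b=inbox(s["position"]);print(b);print("flap",np.degrees(flapangle(b[0],b[2]+.0123)))
print(s["tool_rot"].round(3))
E
```

```text
4.72 [0.5529 0.0391 0.2028] [-1.6 -3.4 -0.6] 0.0084 q [ -8.2  23.5  76.4  -0.1  80.2 -16.6]
[ 0.0161796  -0.00265321  0.20284164]
flap 51.626622580528
[[-0.147  0.989 -0.002]
 [ 0.989  0.147 -0.001]
 [-0.001 -0.002 -1.   ]]
```

Emit:
{"fn": "send_rows", "kwargs": {
  "targets": [
    [0,0.43,-0.17,0,0,0,0],
    [0,0.88,-0.28,0,0,0,0],
    [0,1.34,-0.33,0,0,0,0],
    [0,1.8,-0.31,0,0,0,0],
    [0,2.26,-0.23,0,0,0,0]
  ]
}}

```text
time_s: 5.35
position: [0.6655, 0.0565, 0.2134]
tool_rot: [[-0.148, 0.989, -0.001], [0.989, 0.148, 0.001], [0.001, -0.001, -1.0]]
ft_force: [-2.3, 0.1, 3.2]
grip_width: 0.0088
```

Emit:
{"fn": "send_rows", "kwargs": {
  "targets": [
    [0,0,0,0,0,0,0],
    [0,0,0,0,0,0,0]
  ]
}}

```text
time_s: 5.6
position: [0.6655, 0.0565, 0.2133]
tool_rot: [[-0.148, 0.989, 0.001], [0.989, 0.148, 0.001], [0.001, 0.001, -1.0]]
ft_force: [2.7, 2.2, 1.6]
grip_width: 0.0086
```

```bash
python3 - <<'E'
from h import *
p,d,W=shot("scene","s2");p,d,W=shot("wrist","w2");s=say();b=inbox(s["position"]);print(b,"flap",np.degrees(flapangle(b[0],b[2]+.0123)))
E
```

```text
5.6 [0.6655 0.0565 0.2133] [2.7 2.2 1.6] 0.0086 q [ -5.3  34.7  54.9   0.1  90.3 -13.8]
5.65 [0.6654 0.0565 0.2133] [1.4 3.7 2.1] 0.0088 q [ -5.3  34.7  55.    0.1  90.3 -13.8]
5.7 [0.6653 0.0564 0.2133] [1.4 4.4 2.1] 0.0084 q [ -5.3  34.7  55.    0.1  90.3 -13.8]
[ 0.12989965 -0.00255703  0.21334535] flap 91.75702898691262
```

View pics/s2.png

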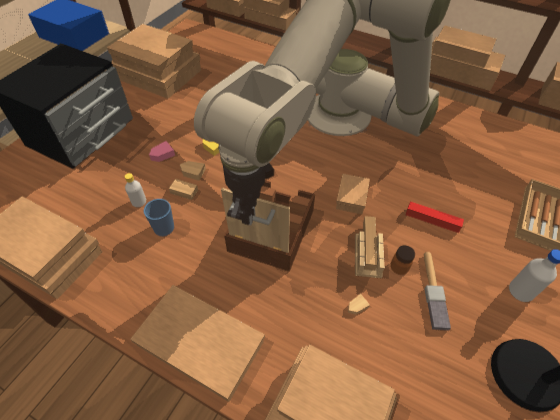

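View pics/w2.png

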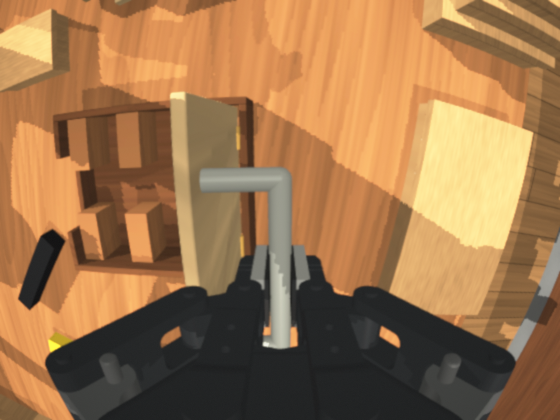

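The scene view shows the flap upright at (265,210). The wrist view shows the handle gripped and the flap edge at (180,200). I release and lift straight up.

Emit:
{"fn": "send_rows", "kwargs": {
  "targets": [
    [0,0,0,0,0,0,20],
    [0,0,0,0,0,0,20],
    [0,0,-0.4,0,0,0,20],
    [0,0,-1.0,0,0,0,20],
    [0,0,-1.6,0,0,0,20]
  ]
}}

```text
time_s: 6.32
position: [0.6652, 0.0556, 0.2934]
tool_rot: [[-0.147, 0.989, -0.001], [0.989, 0.147, -0.0], [-0.0, -0.001, -1.0]]
ft_force: [0.8, 0.2, -0.2]
grip_width: 0.0197
```

```bash
python3 - <<'E'
from h import *
s=say();b=inbox(s["position"]);print(b)
p,d,W=shot("top","t2");p,d,W2=shot("wrist","w3")
np.save("t2W.npy",W);np.save("w3W.npy",W2)
B=inbox(W);m=(abs(B[...,0]-.09)<.06)&(abs(B[...,1])<.07)&(B[...,2]>.1)
print("flap pts",m.sum(),np.nanmedian(B[m],0))
E
```

```text
6.33 [0.6652 0.0556 0.2934] [ 0.8  0.2 -0.2] 0.0197 q [ -5.4  33.1  45.2  -0.  101.8 -13.8]
[ 0.1296567  -0.00337575  0.29343626]
6.33 [0.6652 0.0556 0.2934] [ 0.8  0.2 -0.2] 0.0197 q [ -5.4  33.1  45.2  -0.  101.8 -13.8]
6.38 [0.666  0.0555 0.2981] [-0.8  0.3  3. ] 0.0199 q [ -5.4  32.9  44.8  -0.  102.  -13.8]
flap pts 6056 [1.00477050e-01 3.16459039e-04 5.81640033e-01]
```

View pics/t2.png

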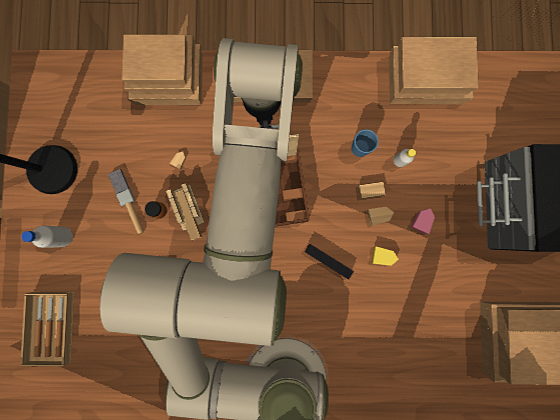

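View pics/w3.png

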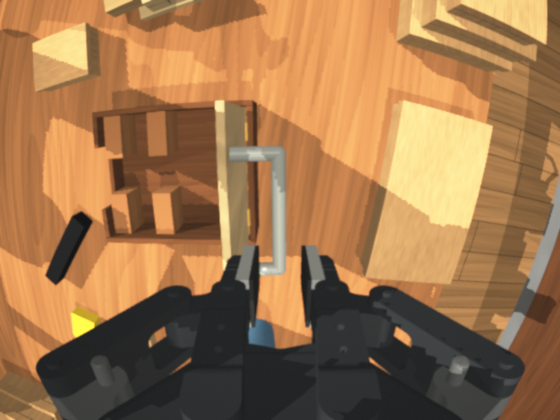

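The flap stands by itself after release: the wrist view shows its edge at (232,190) with the handle free. Next is the bar.

```bash
python3 - <<'E'
from h import *
rows([.53,.17,.29],down(58),4);
E
```

```text
t 6.42 at [0.6661 0.0555 0.2962] tot mm 177.9129124699059 deg 40.437779194529256
[0.67, -0.59, 0.03, 0.01, -0.0, 1.26]
[1.33, -1.18, 0.05, 0.02, -0.0, 2.53]
[2.0, -1.77, 0.08, 0.03, -0.0, 3.79]
[2.66, -2.36, 0.11, 0.04, -0.0, 5.05]
```

Emit:
{"fn": "send_rows", "kwargs": {
  "targets": [
    [0.67,-0.59,0,0,0,1.26,60],
    [1.33,-1.18,0,0,0,2.53,60],
    [2.0,-1.77,0.05,0,0,3.79,60],
    [2.66,-2.36,0.1,0,0,5.05,60]
  ]
}}

```text
time_s: 6.92
position: [0.5276, 0.1706, 0.2866]
tool_rot: [[0.534, 0.845, -0.002], [0.845, -0.534, -0.0], [-0.001, -0.001, -1.0]]
ft_force: [-0.4, 0.6, -0.4]
grip_width: 0.0602
```

```bash
python3 - <<'E'
from h import *
rows([.423,.269,.17],down(21.9),4);
E
```

```text
t 6.92 at [0.5276 0.1706 0.2866] tot mm 184.94693364727175 deg 35.80480437609013
[0.14, -0.7, 0.58, -0.0, 0.0, 1.12]
[0.27, -1.41, 1.17, -0.0, 0.01, 2.24]
[0.41, -2.11, 1.75, -0.0, 0.01, 3.36]
[0.55, -2.82, 2.33, -0.01, 0.01, 4.48]
```

Emit:
{"fn": "send_rows", "kwargs": {
  "targets": [
    [0.14,-0.7,0.58,0,0,1.12,60],
    [0.27,-1.41,1.17,0,0,2.24,60],
    [0.41,-2.11,1.75,0,0,3.36,60],
    [0.55,-2.82,2.33,0,0,4.48,60],
    [0.55,-2.82,2.33,0,0,4.48,60]
  ]
}}

```text
time_s: 7.55
position: [0.4212, 0.2684, 0.1689]
tool_rot: [[0.925, 0.38, -0.006], [0.38, -0.925, -0.002], [-0.006, -0.0, -1.0]]
ft_force: [1.1, -0.3, 0.6]
grip_width: 0.0601
```

```bash
python3 - <<'E'
from h import *
p,d,W=shot("wrist","w4")
for r in vision.masks_of("wrist","bar")[:3]:
    m=r["pixels"];q=W[m];q=q[(q[:,2]>.036)&(q[:,2]<.048)]
    if len(q)<50: continue
    print(r["p"],r["extent"],cv2.minAreaRect((q[:,:2]*1000).astype(np.float32)),np.median(q[:,2]))
E
```

```text
7.55 [0.4212 0.2684 0.1689] [ 1.1 -0.3  0.6] 0.0601 q [18.9 20.3 88.  -0.  72.1 86.6]
0.98 [266.2, 57.3, 296.2, 228.7] ((464.6259765625, 286.3651123046875), (144.94918823242188, 28.243513107299805), 21.897287368774414) 0.04173825711480178
```

View pics/w4.png

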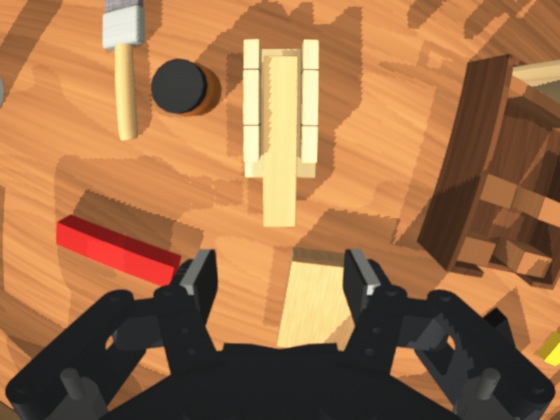

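The wrist view shows the bar at (281,140) between the cheeks, with its free end at (280,225) and nothing beside it. The fit (146 x 28 mm, top 42 mm) matches the sizes given.

```bash
python3 - <<'E'
from h import *
rows([.4205,.2688,.016],down(21.9),4);
E
```

```text
t 7.65 at [0.4243 0.2678 0.1712] tot mm 155.25874588005743 deg 0.4479114965935746
[-0.02, -0.01, 0.78, 0.0, 0.0, 0.01]
[-0.03, -0.02, 1.55, 0.0, 0.0, 0.03]
[-0.05, -0.04, 2.33, 0.0, 0.0, 0.04]
[-0.06, -0.05, 3.1, 0.0, 0.0, 0.06]
```

Emit:
{"fn": "send_rows", "kwargs": {
  "targets": [
    [-0.03,-0.01,0.9,0,0,0,60],
    [-0.05,-0.04,1.8,0,0,0,60],
    [-0.06,-0.05,2.7,0,0,0,60],
    [-0.06,-0.05,3.1,0,0,0,60],
    [-0.06,-0.05,3.1,0,0,0,50]
  ]
}}

```text
time_s: 8.28
position: [0.4211, 0.2684, 0.0157]
tool_rot: [[0.926, 0.378, -0.001], [0.378, -0.926, -0.001], [-0.001, 0.0, -1.0]]
ft_force: [0.3, 0.3, 0.1]
grip_width: 0.0501
```

```bash
python3 - <<'E'
from h import *
rows([.4205,.2688,.016],down(21.9),1);
E
```

```text
t 8.28 at [0.4211 0.2684 0.0157] tot mm 0.7431517614964214 deg 0.3211254420846168
[-0.01, -0.01, -0.01, 0.0, 0.01, 0.04]
```

Emit:
{"fn": "send_rows", "kwargs": {
  "targets": [
    [0,0,0,0,0,0,10],
    [0,0,0,0,0,0,10],
    [0,0,0,0,0,0,10]
  ],
  "grip_force": 80
}}

```text
time_s: 8.65
position: [0.4215, 0.2692, 0.0178]
tool_rot: [[0.926, 0.378, 0.003], [0.378, -0.926, 0.001], [0.003, 0.001, -1.0]]
ft_force: [0.4, -2.4, 6.9]
grip_width: 0.0268
```

Emit:
{"fn": "send_rows", "kwargs": {
  "targets": [
    [0,0,-0.3,0,0,0,10],
    [0,0,-0.7,0,0,0,10],
    [0,0,-1.2,0,0,0,10],
    [0,0,-1.8,0,0,0,10],
    [0,0,-2.4,0,0,0,10]
  ]
}}

```text
time_s: 9.28
position: [0.4203, 0.2691, 0.1379]
tool_rot: [[0.926, 0.378, 0.001], [0.378, -0.926, 0.0], [0.001, -0.0, -1.0]]
ft_force: [-0.2, -0.8, -1.8]
grip_width: 0.0267
```

```bash
python3 - <<'E'
from h import *
p,d,W=shot("wrist","w5")
rows([.38,.13,.13],down(60),5);
E
```

```text
9.28 [0.4203 0.2691 0.1379] [-0.2 -0.8 -1.8] 0.0267 q [19.  22.1 90.9  0.  66.9 86.8]
t 9.32 at [0.4218 0.2698 0.1415] tot mm 146.36540972022263 deg 37.75863050397114
[-0.37, 0.45, 0.04, 0.0, -0.01, -0.94]
[-0.73, 0.91, 0.09, 0.01, -0.02, -1.89]
[-1.1, 1.36, 0.13, 0.01, -0.03, -2.83]
[-1.47, 1.82, 0.17, 0.02, -0.04, -3.78]
[-1.83, 2.27, 0.22, 0.02, -0.05, -4.72]
```

View pics/w5.png

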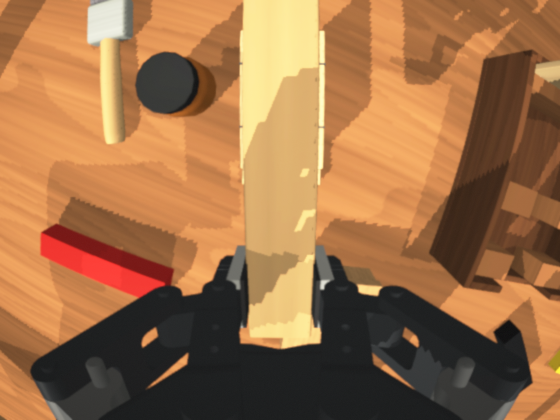

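The bar is lifted clear of the mitre box and level in the grip (wrist view (281,170)). I move it to the free table area in front of the kit box to regrip it.

Emit:
{"fn": "send_rows", "kwargs": {
  "targets": [
    [-0.37,0.45,0,0,0,-0.94,10],
    [-0.73,0.91,0,0,0,-1.89,10],
    [-1.1,1.36,0.05,0,0,-2.83,10],
    [-1.47,1.82,0.1,0,0,-3.78,10],
    [-1.83,2.27,0.1,0,0,-4.72,10]
  ]
}}

```text
time_s: 9.95
position: [0.3782, 0.1286, 0.1315]
tool_rot: [[0.496, 0.868, 0.0], [0.868, -0.496, -0.0], [0.0, 0.0, -1.0]]
ft_force: [-0.4, 0.8, -1.0]
grip_width: 0.0263
```

```bash
python3 - <<'E'
from h import *
rows([.363,-.007,.12],down(98.7),5);
E
```

```text
t 9.95 at [0.3782 0.1286 0.1315] tot mm 136.96576506549977 deg 38.45381844549708
[-0.5, 0.22, 0.05, 0.0, -0.0, -0.96]
[-1.0, 0.43, 0.09, 0.0, -0.0, -1.92]
[-1.5, 0.65, 0.14, 0.0, -0.0, -2.88]
[-2.0, 0.87, 0.18, 0.0, -0.0, -3.85]
[-2.51, 1.08, 0.23, 0.0, -0.0, -4.81]
```

Emit:
{"fn": "send_rows", "kwargs": {
  "targets": [
    [-0.5,0.22,0,0,0,-0.96,10],
    [-1.0,0.43,0.1,0,0,-1.92,10],
    [-1.5,0.65,0.15,0,0,-2.88,10],
    [-2.0,0.87,0.2,0,0,-3.85,10],
    [-2.51,1.08,0.25,0,0,-4.81,10]
  ]
}}

```text
time_s: 10.58
position: [0.3625, -0.0071, 0.1191]
tool_rot: [[-0.152, 0.988, 0.001], [0.988, 0.152, -0.0], [-0.001, 0.001, -1.0]]
ft_force: [-0.5, 0.6, -0.5]
grip_width: 0.0267
```

```bash
python3 - <<'E'
from h import *
rows([.363,-.007,.010],down(98.7),4);
E
```

```text
t 10.57 at [ 0.3625 -0.0071  0.1191] tot mm 109.088742208059 deg 0.07803189926365779
[0.0, 0.0, 0.55, 0.0, 0.0, 0.0]
[0.0, 0.0, 1.09, 0.0, 0.0, 0.0]
[0.0, 0.01, 1.64, 0.01, 0.0, 0.0]
[0.0, 0.01, 2.18, 0.01, 0.0, 0.0]
```

Emit:
{"fn": "send_rows", "kwargs": {
  "targets": [
    [0,0,0.7,0,0,0,10],
    [0,0,1.4,0,0,0,10],
    [0,0,1.9,0,0,0,10],
    [0,0,2.15,0,0,0,10],
    [0,0,2.24,0,0,0,10]
  ]
}}

```text
time_s: 11.2
position: [0.3626, -0.0062, 0.0065]
tool_rot: [[-0.147, 0.989, -0.0], [0.989, 0.147, 0.0], [0.0, -0.0, -1.0]]
ft_force: [-0.1, -0.5, -1.0]
grip_width: 0.0268
```

Emit:
{"fn": "send_rows", "kwargs": {
  "targets": [
    [0,0,0,0,0,0,45],
    [0,0,0,0,0,0,45],
    [0,0,-0.7,0,0,0,50],
    [0,0,-1.6,0,0,0,60],
    [0,0,-2.6,0,0,0,60]
  ]
}}

```text
time_s: 11.82
position: [0.3622, -0.006, 0.1387]
tool_rot: [[-0.147, 0.989, 0.0], [0.989, 0.147, -0.0], [-0.0, 0.0, -1.0]]
ft_force: [0.4, -0.3, -0.3]
grip_width: 0.06
```

```bash
python3 - <<'E'
from h import *
p,d,W=shot("wrist","w6")
for r in vision.masks_of("wrist","bar")[:3]:
    m=r["pixels"];q=W[m];q=q[(q[:,2]>.024)&(q[:,2]<.036)]
    if len(q)<50: continue
    print(r["p"],r["extent"],cv2.minAreaRect((q[:,:2]*1000).astype(np.float32)),np.median(q[:,2]))
E
```

```text
11.82 [ 0.3622 -0.006   0.1387] [ 0.4 -0.3 -0.3] 0.06 q [-19.9   9.6 110.2  -0.   60.2 -28.3]
0.96 [263.6, 53.5, 295.0, 236.9] ((356.45037841796875, 39.18827819824219), (27.779462814331055, 143.94845581054688), 8.016717910766602) 0.02974890875564193
0.61 [207.1, 241.9, 293.2, 349.9] ((341.4231262207031, -108.26615905761719), (115.48795318603516, 28.80518341064453), 58.44972610473633) 0.02966099452969556
```

View pics/w6.png

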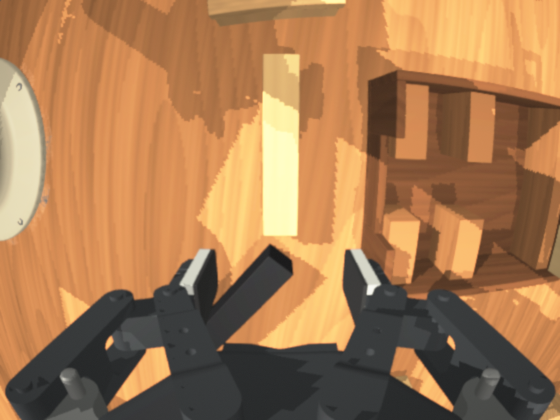

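The bar lies on the table at (281,145) in the wrist view, centre (.3565,.0392), about 98° yaw. I refine the box pose from the block tops and the rim seen here.

```bash
python3 - <<'E'
from h import *
p,d,W=shot("wrist","w6b")
np.save("w6W.npy",W)
for nm,Wc in (("w6",W),("w3",np.load("w3W.npy"))):
    B=inbox(Wc)
    m=(B[...,2]>.052)&(B[...,2]<.061)&(B[...,0]>-.11)&(B[...,0]<.06)&(abs(B[...,1])<.1)
    n,lab,st,_=cv2.connectedComponentsWithStats(m.astype(np.uint8))
    for i in range(1,n):
        if st[i,4]>150:
            q=B[lab==i];r=cv2.minAreaRect((q[:,:2]*1000).astype(np.float32))
            print(nm,"block",st[i,4],np.round(r[0],1),np.round(r[1],1),round(r[2],1),"z",np.median(q[:,2]).round(4),np.percentile(q,[1,99],axis=0).round(4)[:,:2].tolist())
    m=(B[...,2]>.070)&(B[...,2]<.078)&(abs(B[...,0])<.13)&(abs(B[...,1])<.11)
    q=B[m];print(nm,"rim",len(q),np.percentile(q,[.5,99.5],axis=0).round(4).tolist(),cv2.minAreaRect((q[:,:2]*1000).astype(np.float32)))
    f=(B[...,2]>.005)&(B[...,2]<.012)&(B[...,0]>-.02)&(B[...,0]<.09)&(abs(B[...,1])<.08)
    print("floor",np.nanmedian(B[f],0),f.sum())
E
```

```text
11.93 [ 0.3645 -0.0067  0.1412] [ 0.2 -0.6 -0.7] 0.0598 q [-19.9   9.3 110.    0.   60.1 -28.3]
w6 block 239 [-102.1   61.7] [ 1.7 45.2] 0.6 z 0.0567 [[-0.1028, 0.0398], [-0.1015, 0.0838]]
w6 block 1883 [-77.   50.5] [60.3 32. ] 81.2 z 0.0558 [[-0.0951, 0.0232], [-0.0696, 0.0778]]
w6 block 1864 [-19.1  50.7] [55.2 51.2] 90.0 z 0.0557 [[-0.0329, 0.0237], [-0.0068, 0.078]]
w6 block 3749 [-21.2 -52.9] [ 57.1 162.5] 89.9 z 0.0558 [[-0.1019, -0.0808], [0.0478, -0.025]]
w6 rim 3896 [[-0.1025, -0.0867, 0.0701], [0.0924, 0.0848, 0.077]] ((-0.39379119873046875, -1.1870651245117188), (204.7517547607422, 172.9848175048828), 0.19506190717220306)
floor [ 0.04405138 -0.00197358  0.00787837] 7256
w3 block 860 [-19.4  50.5] [26.7 54.7] 0.2 z 0.0557 [[-0.0321, 0.0236], [-0.0065, 0.0773]]
w3 block 807 [-82.9  50.1] [27.9 55.8] 0.5 z 0.0557 [[-0.096, 0.023], [-0.0693, 0.0774]]
w3 block 1713 [-21.7 -53.1] [ 56.9 156.1] 89.8 z 0.0557 [[-0.0954, -0.081], [0.0477, -0.0255]]
w3 rim 2713 [[-0.1013, -0.087, 0.0702], [0.102, 0.0849, 0.0773]] ((-0.08094024658203125, -1.2728347778320312), (205.25686645507812, 172.8212127685547), 0.34560665488243103)
floor [0.01806704 0.0015173  0.00775893] 4567
```

```bash
sed -i 's/^YAW=.*/YAW=np.radians(8.95);KO=np.array([.5365,.0383,0.])/' h.py; python3 - <<'E'
from h import *
rows([.3565,.0392,.06],down(98.0),2);
E
```

```text
t 11.97 at [ 0.3635 -0.0064  0.1391] tot mm 91.54669891529153 deg 0.6002284688436655
[0.46, -0.01, 0.79, 0.02, 0.01, 0.03]
[0.93, -0.01, 1.58, 0.04, 0.02, 0.06]
```

Emit:
{"fn": "send_rows", "kwargs": {
  "targets": [
    [0.46,-0.01,0.7,0,0,0.06,60],
    [0.93,-0.01,1.5,0,0,0.06,60],
    [0.93,-0.01,2.2,0,0,0.06,60],
    [0.93,-0.01,2.6,0,0,0.06,60],
    [0.93,-0.01,2.6,0,0,0.06,60]
  ]
}}

```text
time_s: 12.6
position: [0.3541, 0.04, 0.0057]
tool_rot: [[-0.139, 0.99, -0.004], [0.99, 0.139, 0.001], [0.002, -0.004, -1.0]]
ft_force: [0.2, 0.1, -0.6]
grip_width: 0.06
```

```bash
python3 - <<'E'
from h import *
say();rows([.3565,.0392,.008],down(98.0),1);
E
```

```text
12.6 [0.3541 0.04   0.0057] [ 0.2  0.1 -0.6] 0.06 q [-12.8  25.8 121.3   0.   33.1 -20.8]
t 12.6 at [0.3541 0.04   0.0057] tot mm 3.4728180655406935 deg 0.25140036944374367
[-0.02, 0.05, -0.05, -0.03, -0.01, -0.0]
```

Emit:
{"fn": "send_rows", "kwargs": {
  "targets": [
    [0,0.04,-0.05,0,0,0,40],
    [0,0.04,-0.05,0,0,0,10],
    [0,0.04,-0.05,0,0,0,10],
    [0,0.04,-0.05,0,0,0,10]
  ],
  "grip_force": 60
}}

```text
time_s: 13.1
position: [0.3579, 0.0399, 0.0104]
tool_rot: [[-0.139, 0.99, 0.003], [0.99, 0.139, -0.001], [-0.001, 0.003, -1.0]]
ft_force: [-0.7, 0.4, 10.1]
grip_width: 0.0267
```

Emit:
{"fn": "send_rows", "kwargs": {
  "targets": [
    [0,0,-0.4,0,0,0,10],
    [0,0,-1.0,0,0,0,10],
    [0,0,-1.7,0,0,0,10],
    [0,0,-2.4,0,0,0,10]
  ]
}}

```text
time_s: 13.6
position: [0.3569, 0.0401, 0.1311]
tool_rot: [[-0.139, 0.99, 0.001], [0.99, 0.139, -0.0], [-0.0, 0.001, -1.0]]
ft_force: [0.5, 0.3, -0.8]
grip_width: 0.0268
```

```bash
python3 - <<'E'
from h import *
p,d,W=shot("wrist","w7")
for r in vision.masks_of("wrist","bar")[:2]:
    m=r["pixels"];q=W[m];print(r["p"],r["extent"],np.nanmedian(q,0))
s=say();print(s["tool_rot"].round(4))
E
```

```text
13.6 [0.3569 0.0401 0.1311] [ 0.5  0.3 -0.8] 0.0268 q [-12.7  10.  111.4  -0.   58.6 -20.7]
0.78 [241.3, 105.8, 319.2, 350.7] [0.35374942 0.0683587  0.15045533]
0.71 [238.2, 325.6, 250.8, 344.8] [ 0.34312898 -0.08846785  0.029496  ]
13.7 [0.3585 0.0398 0.1325] [-0.1  0.1 -1.1] 0.0268 q [-12.7   9.8 111.2   0.   58.5 -20.7]
[[-0.139   0.9903  0.0075]
 [ 0.9903  0.139  -0.0017]
 [-0.0027  0.0072 -1.    ]]
```

View pics/w7.png

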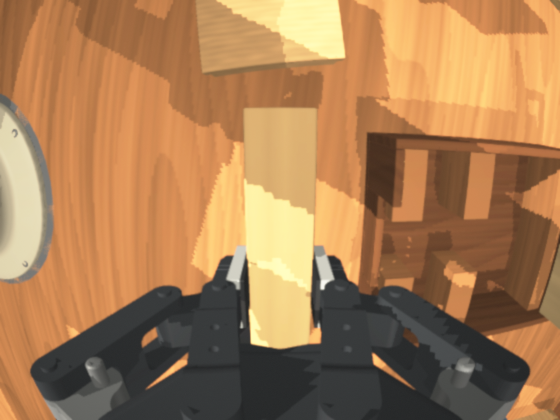

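```bash
python3 - <<'E'
from h import *
print(kb(-.051,0,.13));rows(kb(-.051,0,.13),down(98.95),3);
E
```

```text
[0.48612095 0.0303658  0.13      ]
t 13.7 at [0.3585 0.0398 0.1325] tot mm 127.94483306473066 deg 1.0548608585165609
[-0.18, 0.83, 0.02, 0.02, 0.01, -0.04]
[-0.36, 1.67, 0.05, 0.03, 0.01, -0.08]
[-0.54, 2.5, 0.07, 0.05, 0.02, -0.12]
```

Emit:
{"fn": "send_rows", "kwargs": {
  "targets": [
    [-0.14,0.62,0,0,0,-0.04,10],
    [-0.28,1.25,0,0,0,-0.08,10],
    [-0.42,1.9,0,0,0,-0.12,10],
    [-0.54,2.5,0,0,0,-0.12,10],
    [-0.54,2.5,0,0,0,-0.12,10]
  ]
}}

```text
time_s: 14.32
position: [0.4858, 0.0304, 0.1287]
tool_rot: [[-0.155, 0.988, 0.0], [0.988, 0.155, -0.0], [-0.0, 0.0, -1.0]]
ft_force: [0.4, -0.3, -1.0]
grip_width: 0.0265
```

```bash
python3 - <<'E'
from h import *
rows(kb(-.051,0,.13),down(98.95),1);
p,d,W=shot("wrist","w8");B=inbox(W)
m=(B[...,2]>.135)&(B[...,2]<.165)&(abs(B[...,0]+.05)<.04)&(B[...,1]>.02)&(B[...,1]<.1)
q=B[m];print(m.sum(),np.median(q,0),np.percentile(q,[1,99],axis=0))
for a in (.03,.045,.06):
    k=q[(q[:,1]>a)&(q[:,1]<a+.01)];print(a,np.percentile(k,[2,98],axis=0)[:,0].mean(),k[:,2].mean())
m=(B[...,2]>.052)&(B[...,2]<.061)&(B[...,0]>-.04)&(B[...,0]<.06)&(B[...,1]>0)&(B[...,1]<.077)
print("block",np.percentile(B[m],[1,99],axis=0))
rows(kb(-.051,0,.13),down(98.95),1);
E
```

```text
t 14.32 at [0.4858 0.0304 0.1287] tot mm 1.363134432822001 deg 0.018033011367398866
[-0.0, 0.01, -0.03, 0.0, 0.0, -0.0]
14.32 [0.4858 0.0304 0.1287] [ 0.4 -0.3 -1. ] 0.0265 q [-10.4  21.7  93.5  -0.   64.7 -19.3]
9443 [-0.05090249  0.04770283  0.14798066] [[-0.06464049  0.02059491  0.14648428]
 [-0.03736255  0.07183256  0.14941358]]
0.03 -0.05109086449270085 0.14801345445547884
0.045 -0.050881322981985416 0.1479974328004704
0.06 -0.051044302118684964 0.14798447009581212
block [[-0.02714812  0.02397748  0.05413098]
 [-0.00692362  0.07660826  0.05726154]]
t 14.38 at [0.4845 0.0307 0.1286] tot mm 2.1515264527171025 deg 0.07073173333044518
[-0.01, 0.03, -0.03, -0.01, -0.0, -0.0]
```

View pics/w8.png

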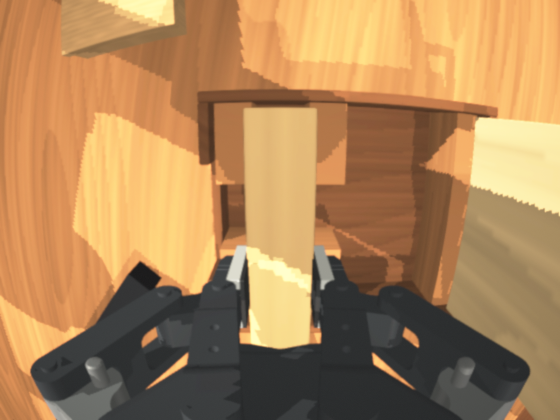

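Over the bay, the bar centre measures x -51 mm, y about 0, aligned with the bay between the blocks. I lower it gently.

Emit:
{"fn": "send_rows", "kwargs": {
  "targets": [
    [0,0,0.5,0,0,0,10],
    [0,0,1.0,0,0,0,10],
    [0,0,1.45,0,0,0,10],
    [0,0,1.8,0,0,0,10],
    [0,0,2.05,0,0,0,10]
  ]
}}

```text
time_s: 15.0
position: [0.4837, 0.0308, 0.0262]
tool_rot: [[-0.155, 0.988, -0.001], [0.988, 0.155, 0.0], [0.0, -0.001, -1.0]]
ft_force: [0.4, -0.2, -0.7]
grip_width: 0.0265
```

```bash
python3 - <<'E'
from h import *
say();rows(kb(-.051,0,.0185),down(98.95),1);
E
```

```text
15.0 [0.4837 0.0308 0.0262] [ 0.4 -0.2 -0.7] 0.0265 q [-10.4  30.7 100.5   0.   48.9 -19.3]
t 15.0 at [0.4837 0.0308 0.0262] tot mm 8.120213500346722 deg 0.0704006227706344
[-0.02, 0.05, 0.15, -0.01, -0.0, -0.0]
```

Emit:
{"fn": "send_rows", "kwargs": {
  "targets": [
    [0,0.04,0.08,0,0,0,10],
    [0,0.04,0.15,0,0,0,10],
    [0,0.04,0.16,0,0,0,10]
  ]
}}

```text
time_s: 15.38
position: [0.4868, 0.031, 0.019]
tool_rot: [[-0.155, 0.988, 0.0], [0.988, 0.155, -0.0], [-0.0, 0.0, -1.0]]
ft_force: [0.8, -0.5, -1.3]
grip_width: 0.0265
```

Emit:
{"fn": "send_rows", "kwargs": {
  "targets": [
    [0,0,0,0,0,0,38],
    [0,0,0,0,0,0,40],
    [0,0,-0.8,0,0,0,40],
    [0,0,-1.8,0,0,0,45],
    [0,0,-2.8,0,0,0,60]
  ]
}}

```text
time_s: 16.0
position: [0.4865, 0.031, 0.1606]
tool_rot: [[-0.155, 0.988, 0.0], [0.988, 0.155, -0.0], [-0.0, 0.0, -1.0]]
ft_force: [0.1, -1.3, 0.0]
grip_width: 0.0593
```

```bash
python3 - <<'E'
from h import *
p,d,W=shot("wrist","w9");B=inbox(W)
for r in vision.masks_of("wrist","bar")[:3]:
    m=r["pixels"];q=B[m];q=q[(q[:,2]>.03)&(q[:,2]<.046)]
    if len(q)<50: continue
    print(r["p"],r["extent"],cv2.minAreaRect((q[:,:2]*1000).astype(np.float32)),np.median(q[:,2]))
E
```

```text
16.0 [0.4865 0.031  0.1606] [ 0.1 -1.3  0. ] 0.0593 q [-10.3  19.5  90.7  -0.   69.7 -19.2]
0.69 [263.6, 112.1, 296.5, 280.0] ((-50.19609832763672, -0.1767425537109375), (145.30514526367188, 28.246915817260742), 89.94837951660156) 0.03774495435465236
0.68 [106.6, 252.5, 170.3, 348.5] ((-223.991943359375, -123.99141693115234), (140.95468139648438, 27.144189834594727), 49.09537124633789) 0.03033934853306053
```

View pics/w9.png

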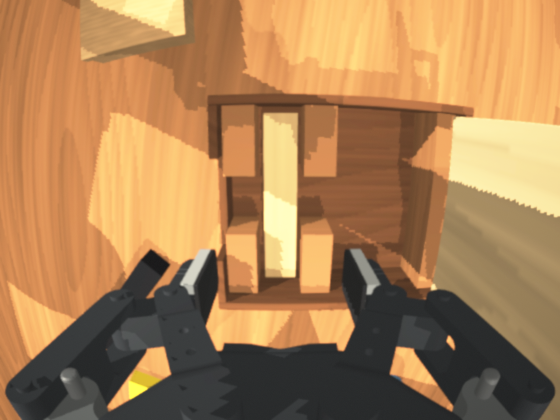

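The bar is down in the narrow bay (wrist (280,195)): x -50.2, y -0.2 mm, top 38 mm. Now the piece.

```bash
python3 - <<'E'
from h import *
rows([.468,-.273,.15],down(103.4),5);
E
```

```text
t 16.1 at [0.4888 0.0307 0.1637] tot mm 304.6989166819233 deg 4.4864939240753605
[-1.19, -0.27, 0.06, 0.01, 0.01, -0.11]
[-2.37, -0.54, 0.11, 0.03, 0.01, -0.22]
[-3.56, -0.82, 0.17, 0.04, 0.02, -0.33]
[-4.75, -1.09, 0.23, 0.05, 0.02, -0.44]
[-5.93, -1.36, 0.28, 0.07, 0.03, -0.56]
```

Emit:
{"fn": "send_rows", "kwargs": {
  "targets": [
    [-1.1,-0.25,0,0,0,-0.11,60],
    [-2.2,-0.5,0,0,0,-0.22,60],
    [-3.4,-0.78,0.1,0,0,-0.33,60],
    [-4.6,-1.05,0.2,0,0,-0.44,60],
    [-5.5,-1.26,0.28,0,0,-0.56,60]
  ]
}}

```text
time_s: 16.73
position: [0.4665, -0.2528, 0.144]
tool_rot: [[-0.231, 0.973, -0.001], [0.973, 0.231, 0.0], [0.001, -0.0, -1.0]]
ft_force: [0.6, 0.3, 0.5]
grip_width: 0.0597
```

Emit:
{"fn": "send_rows", "kwargs": {
  "targets": [
    [-0.4,-0.1,0,0,0,0,60],
    [-0.4,-0.1,0,0,0,0,60]
  ]
}}

```text
time_s: 16.98
position: [0.4669, -0.2714, 0.1444]
tool_rot: [[-0.231, 0.973, -0.0], [0.973, 0.231, 0.001], [0.001, -0.0, -1.0]]
ft_force: [-0.9, 0.7, -0.9]
grip_width: 0.06
```

```bash
python3 - <<'E'
from h import *
p,d,W=shot("wrist","w10")
for l in ("piece","offcut"):
  for r in vision.masks_of("wrist",l)[:4]:
    m=r["pixels"];q=W[m];q=q[(q[:,2]>.019)&(q[:,2]<.030)]
    if len(q)<50: continue
    print(l,r["p"],r["extent"],cv2.minAreaRect((q[:,:2]*1000).astype(np.float32)),np.median(q[:,2]))
say()
E
```

```text
16.98 [ 0.4669 -0.2714  0.1444] [-0.9  0.7 -0.9] 0.06 q [-42.7  25.4  83.9   0.   70.7 -56.1]
piece 0.95 [117.5, 136.5, 189.7, 219.3] ((346.5785827636719, -284.73974609375), (69.26409149169922, 49.81097412109375), 79.09160614013672) 0.023676550122456577
piece 0.79 [250.4, 160.7, 311.4, 243.8] ((467.8993225097656, -275.37890625), (49.3188362121582, 69.37921142578125), 12.390152931213379) 0.023808074621251077
offcut 0.59 [338.9, 148.4, 396.8, 236.0] ((540.3328857421875, -248.63563537597656), (40.601253509521484, 70.49047088623047), 8.027571678161621) 0.0236979063593612
17.12 [ 0.4672 -0.2696  0.1449] [-0.7 -0.7 -0.1] 0.0596 q [-42.6  25.3  84.    0.   70.7 -56.1]
```

View pics/w10.png

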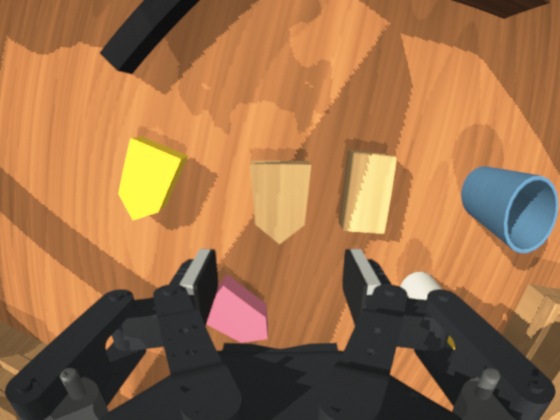

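The wrist view shows the wooden piece at (281,200) with its base up and point down, and the offcut at (368,192) about 30 mm away. The yellow piece (150,178) and pink piece (238,312) are not meant. I descend.

```bash
python3 - <<'E'
from h import *
rows([.4677,-.2735,.006],down(102.6),1);
E
```

```text
t 17.12 at [ 0.4672 -0.2696  0.1449] tot mm 138.92127154651237 deg 0.8979911197979125
[-0.08, -0.01, 2.78, -0.0, -0.0, 0.11]
```

Emit:
{"fn": "send_rows", "kwargs": {
  "targets": [
    [-0.08,-0.01,0.8,0,0,0.11,60],
    [-0.08,-0.01,1.6,0,0,0.11,60],
    [-0.08,-0.01,2.3,0,0,0.11,60],
    [-0.08,-0.01,2.65,0,0,0.11,60],
    [-0.08,-0.01,2.75,0,0,0.11,60]
  ]
}}

```text
time_s: 17.75
position: [0.4675, -0.2736, 0.0067]
tool_rot: [[-0.219, 0.976, -0.001], [0.976, 0.219, 0.001], [0.001, -0.001, -1.0]]
ft_force: [0.6, 0.5, 0.1]
grip_width: 0.0601
```

```bash
python3 - <<'E'
from h import *
say();rows([.4677,-.2735,.006],down(102.6),1);
E
```

```text
17.75 [ 0.4675 -0.2736  0.0067] [0.6 0.5 0.1] 0.0601 q [-42.9  36.3  92.1   0.   51.7 -55.5]
t 17.75 at [ 0.4675 -0.2736  0.0067] tot mm 0.7646732372227784 deg 0.10030283645098646
[0.0, 0.0, 0.01, -0.01, -0.01, 0.0]
```

Emit:
{"fn": "send_rows", "kwargs": {
  "targets": [
    [0,0,0,0,0,0,30],
    [0,0,0,0,0,0,30],
    [0,0,0,0,0,0,30]
  ],
  "grip_force": 60
}}

```text
time_s: 18.12
position: [0.4679, -0.2752, 0.0082]
tool_rot: [[-0.217, 0.976, 0.001], [0.976, 0.217, -0.001], [-0.001, 0.001, -1.0]]
ft_force: [0.9, 2.0, 5.2]
grip_width: 0.0435
```

Emit:
{"fn": "send_rows", "kwargs": {
  "targets": [
    [0,0,-0.4,0,0,0,30],
    [0,0,-1.0,0,0,0,30],
    [0,0,-1.8,0,0,0,30],
    [0,0,-2.6,0,0,0,30],
    [0,0,-2.8,0,0,0,30]
  ]
}}

```text
time_s: 18.75
position: [0.468, -0.2757, 0.1498]
tool_rot: [[-0.217, 0.976, 0.003], [0.976, 0.217, -0.003], [-0.004, 0.003, -1.0]]
ft_force: [-0.5, 0.5, -1.0]
grip_width: 0.0436
```

```bash
python3 - <<'E'
from h import *
p,d,W=shot("wrist","w11")
print(kb(.030,0,.15));rows(kb(.030,0,.15),down(98.95),5,of=6);
E
```

```text
18.75 [ 0.468  -0.2757  0.1498] [-0.5  0.5 -1. ] 0.0436 q [-43.   25.2  83.2  -0.   71.3 -55.5]
[0.56613473 0.04296717 0.15      ]
t 18.8 at [ 0.4679 -0.2755  0.1495] tot mm 333.3103669751203 deg 3.5947512042226024
[0.97, 0.55, -0.0, 0.0, 0.0, 0.07]
[1.93, 1.1, -0.01, 0.01, 0.01, 0.15]
[2.9, 1.65, -0.01, 0.01, 0.01, 0.22]
[3.86, 2.2, -0.01, 0.01, 0.01, 0.3]
[4.83, 2.75, -0.02, 0.01, 0.02, 0.37]
```

View pics/w11.png

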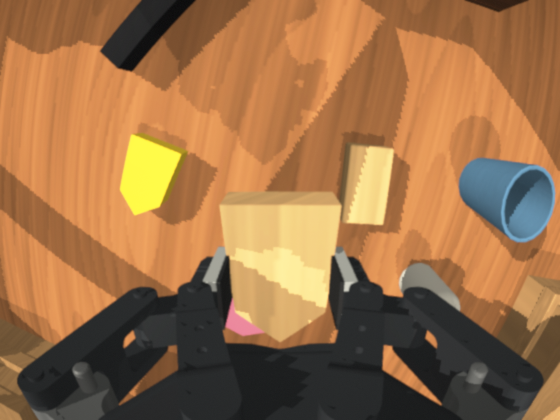

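The piece is held level (wrist (280,265)). I carry it over the wide bay.

Emit:
{"fn": "send_rows", "kwargs": {
  "targets": [
    [0.97,0.55,0,0,0,0.07,30],
    [1.93,1.1,0,0,0,0.15,30],
    [2.9,1.65,0,0,0,0.22,30],
    [3.86,2.2,0,0,0,0.3,30],
    [4.83,2.75,0,0,0,0.37,30]
  ]
}}

```text
time_s: 19.42
position: [0.549, -0.0077, 0.1458]
tool_rot: [[-0.166, 0.986, -0.002], [0.986, 0.166, 0.001], [0.001, -0.002, -1.0]]
ft_force: [0.5, -0.7, -1.2]
grip_width: 0.044
```

```bash
python3 - <<'E'
from h import *
rows(kb(.030,0,.12),down(98.95),2);
E
```

```text
t 19.43 at [ 0.549  -0.0077  0.1458] tot mm 59.37834291210299 deg 0.6110343023524711
[0.47, 0.25, 0.26, -0.01, -0.0, 0.04]
[0.94, 0.51, 0.52, -0.02, -0.01, 0.07]
```

Emit:
{"fn": "send_rows", "kwargs": {
  "targets": [
    [0.47,0.25,0.2,0,0,0.07,30],
    [0.94,0.5,0.4,0,0,0.07,30],
    [0.94,0.5,0.4,0,0,0.07,30]
  ]
}}

```text
time_s: 19.8
position: [0.5653, 0.0423, 0.1251]
tool_rot: [[-0.159, 0.987, -0.004], [0.987, 0.159, 0.001], [0.001, -0.004, -1.0]]
ft_force: [-0.5, -0.4, 0.0]
grip_width: 0.0437
```

```bash
python3 - <<'E'
from h import *
p,d,W=shot("wrist","w12");B=inbox(W)
m=(B[...,2]>.13)&(B[...,2]<.16)&(abs(B[...,0]-.03)<.04)&(abs(B[...,1])<.06)
q=B[m];print(m.sum(),np.median(q,0),np.percentile(q,[1,99],axis=0))
rows(kb(.030,0,.016),down(98.95),1)
E
```

```text
19.8 [0.5653 0.0423 0.1251] [-0.5 -0.4  0. ] 0.0437 q [ -7.7  29.1  80.9   0.   70.2 -16.8]
15535 [0.02948226 0.00902234 0.14073315] [[-0.00317826 -0.03052605  0.13222244]
 [ 0.06205194  0.03306193  0.15817734]]
t 19.85 at [0.5655 0.0413 0.1259] tot mm 109.93692213429667 deg 0.2111987919492616
[0.03, 0.02, 2.2, -0.02, -0.0, 0.02]
```

View pics/w12.png

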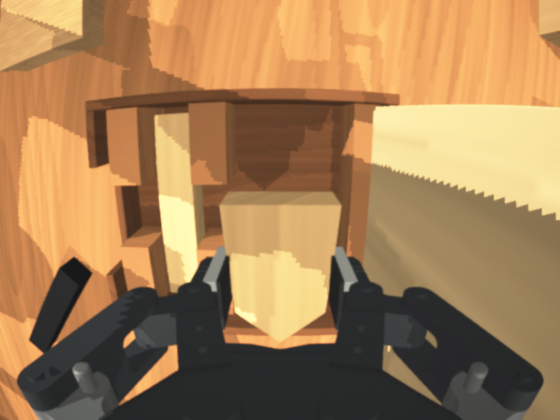

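Emit:
{"fn": "send_rows", "kwargs": {
  "targets": [
    [0,0,0.5,0,0,0,30],
    [0,0,1.0,0,0,0,30],
    [0,0,1.45,0,0,0,30],
    [0,0,1.8,0,0,0,30],
    [0,0,2.05,0,0,0,30]
  ]
}}

```text
time_s: 20.48
position: [0.5654, 0.0399, 0.0241]
tool_rot: [[-0.155, 0.988, -0.001], [0.988, 0.155, -0.0], [0.0, -0.001, -1.0]]
ft_force: [-4.4, -1.1, 2.0]
grip_width: 0.044
```

```bash
python3 - <<'E'
from h import *
say();rows(kb(.030,0,.017),down(98.95),1)
E
```

```text
20.48 [0.5654 0.0399 0.0241] [-4.4 -1.1  2. ] 0.044 q [ -7.9  36.5  87.1  -0.   56.5 -16.9]
t 20.48 at [0.5654 0.0399 0.0241] tot mm 7.786181209006146 deg 0.08396545485987954
[0.06, 0.02, 0.14, -0.01, -0.0, -0.0]
```

There is a light contact (about 4 N) on the +x side, probably a knuckle against the flap. I shift the piece 7 mm toward -x, which the middle block's notch allows, then finish lowering.

Emit:
{"fn": "send_rows", "kwargs": {
  "targets": [
    [0,-0.07,0,0,0,0,30],
    [0,-0.15,0,0,0,0,30]
  ]
}}

```text
time_s: 20.72
position: [0.5589, 0.0395, 0.0254]
tool_rot: [[-0.157, 0.988, 0.001], [0.988, 0.157, -0.0], [-0.0, 0.001, -1.0]]
ft_force: [1.5, 0.7, -0.9]
grip_width: 0.0434
```

```bash
python3 - <<'E'
from h import *
s=say();print(inbox(s["position"]));p,d,W=shot("scene","s3")
cv2.imwrite("pics/s3c.png",cv2.resize(p[130:300,190:360,::-1],None,fx=3,fy=3))
E
```

```text
20.73 [0.5589 0.0395 0.0254] [ 1.5  0.7 -0.9] 0.0434 q [ -8.1  35.9  88.2   0.   55.8 -17.1]
[ 0.02229236 -0.00231346  0.02538144]
20.73 [0.5589 0.0395 0.0254] [ 1.5  0.7 -0.9] 0.0434 q [ -8.1  35.9  88.2   0.   55.8 -17.1]
```

View pics/s3c.png

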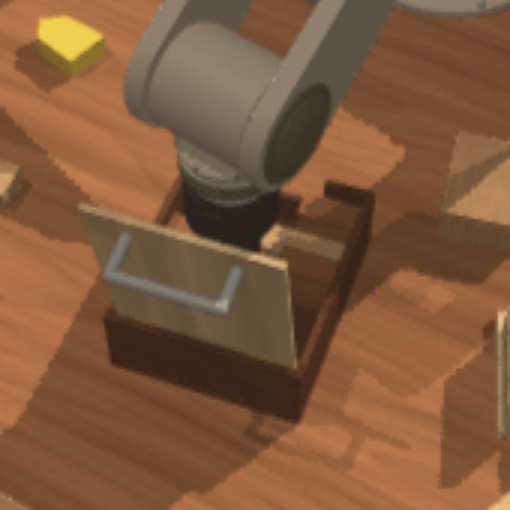

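Emit:
{"fn": "send_rows", "kwargs": {
  "targets": [
    [0,0,0.09,0,0,0,30],
    [0,0,0.16,0,0,0,30],
    [0,0,0.17,0,0,0,30]
  ]
}}

```text
time_s: 21.15
position: [0.5587, 0.0399, 0.0162]
tool_rot: [[-0.157, 0.988, -0.0], [0.988, 0.157, 0.0], [0.0, -0.0, -1.0]]
ft_force: [-1.0, 0.1, 2.9]
grip_width: 0.0438
```

Emit:
{"fn": "send_rows", "kwargs": {
  "targets": [
    [0,0,0,0,0,0,53],
    [0,0,0,0,0,0,53],
    [0,0,-0.6,0,0,0,53],
    [0,0,-1.5,0,0,0,53],
    [0,0,-2.5,0,0,0,53]
  ]
}}

```text
time_s: 21.78
position: [0.5584, 0.0398, 0.1424]
tool_rot: [[-0.157, 0.988, -0.001], [0.988, 0.157, 0.0], [0.0, -0.001, -1.0]]
ft_force: [0.5, 0.2, 0.1]
grip_width: 0.0529
```

```bash
python3 - <<'E'
from h import *
p,d,W=shot("wrist","w13");B=inbox(W)
for l,z0 in (("piece",.032),("bar",.038)):
  for r in vision.masks_of("wrist",l)[:4]:
    m=r["pixels"];q=B[m];q=q[(abs(q[:,2]-z0)<.006)]
    if len(q)<50: continue
    n=np.linalg.svd(q-q.mean(0),full_matrices=False)[2][2]
    print(l,r["p"],r["extent"],cv2.minAreaRect((q[:,:2]*1000).astype(np.float32)),np.median(q[:,2]),"tilt",np.degrees(np.arccos(abs(n[2]))))
s=say();print(inbox(s["position"]))
E
```

```text
21.77 [0.5584 0.0398 0.1424] [0.5 0.2 0.1] 0.0529 q [ -8.   27.3  80.9   0.   71.9 -17.1]
piece 0.57 [250.9, 159.4, 312.0, 246.7] ((22.859760284423828, -2.5719566345214844), (49.301910400390625, 68.65743255615234), 0.05799674987792969) 0.031782849205792954 tilt 0.2248367674668589
bar 0.62 [171.0, 110.7, 214.2, 271.5] ((-48.44211959838867, 6.5110321044921875), (31.91559410095215, 132.23609924316406), 0.37689149379730225) 0.03768585224166559 tilt 0.44928083276120395
21.93 [0.5597 0.0397 0.1438] [-1.4 -0.1 -0. ] 0.0531 q [ -8.   27.2  80.8   0.   71.7 -17.1]
[ 0.02318172 -0.0022236   0.14379376]
```

View pics/w13.png

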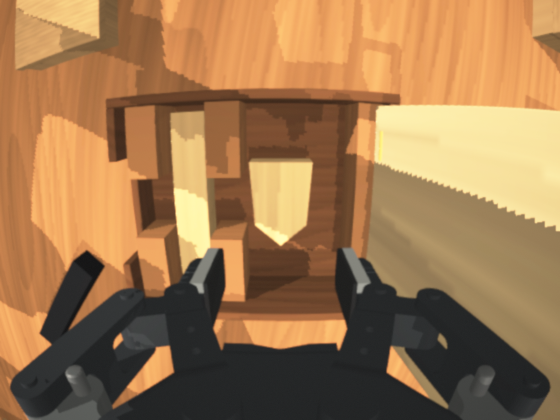

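The piece lies flat in the wide bay (wrist (281,200)): x 22.9, y -2.6 mm, top 31.8 mm, tilt 0.2°. The bar is unchanged. Next I rise and go over the flap to the handle.

```bash
python3 - <<'E'
from h import *
rows([.6655,.056,.31],down(98.95),1)
E
```

```text
t 21.93 at [0.5597 0.0397 0.1438] tot mm 197.67123388849282 deg 0.3301821620115868
[-0.02, 2.16, -3.31, 0.04, 0.01, 0.01]
```

Emit:
{"fn": "send_rows", "kwargs": {
  "targets": [
    [0,-0.2,-1.1,0,0,0,40],
    [0,-0.2,-2.2,0,0,0,30],
    [0,0.1,-3.2,0,0,0,24],
    [0,0.8,-3.35,0,0,0,24],
    [0,1.6,-3.35,0,0,0,24]
  ]
}}

```text
time_s: 22.55
position: [0.6386, 0.0525, 0.3089]
tool_rot: [[-0.157, 0.988, 0.001], [0.988, 0.157, -0.0], [-0.0, 0.001, -1.0]]
ft_force: [0.5, 0.2, 0.4]
grip_width: 0.024
```

Emit:
{"fn": "send_rows", "kwargs": {
  "targets": [
    [0,0.56,0,0,0,0,24],
    [0,0.56,0,0,0,0,24]
  ]
}}

```text
time_s: 22.8
position: [0.6664, 0.0568, 0.3057]
tool_rot: [[-0.157, 0.988, -0.004], [0.988, 0.157, 0.0], [0.001, -0.004, -1.0]]
ft_force: [0.0, 0.6, 0.8]
grip_width: 0.0238
```

```bash
python3 - <<'E'
from h import *
p,d,W=shot("wrist","w14");B=inbox(W)
s=say();print(inbox(s["position"]))
m=(B[...,2]>.20)&(B[...,2]<.245)&(B[...,0]>.105)&(B[...,0]<.17)&(B[...,1]>-.03)&(B[...,1]<.06)
q=B[m];print("handle",m.sum(),np.median(q,0),np.percentile(q,[1,99],axis=0))
m=(B[...,2]>.235)&(B[...,2]<.26)&(B[...,0]>.05)&(B[...,0]<.12)&(abs(B[...,1])<.08)
q=B[m];print("edge",m.sum(),np.median(q,0),np.percentile(q,[1,99],axis=0))
E
```

```text
22.8 [0.6664 0.0568 0.3057] [0.  0.6 0.8] 0.0238 q [ -5.2  33.2  43.    0.  104.  -14.3]
22.85 [0.6655 0.0567 0.3067] [ 0.6  0.4 -0.3] 0.0237 q [ -5.3  33.1  43.1  -0.  104.  -14.3]
[ 0.13033411 -0.00185922  0.30665293]
handle 3418 [0.13196778 0.02182163 0.22341638] [[ 0.11199089 -0.02828513  0.20280421]
 [ 0.15786624  0.0585885   0.2449579 ]]
edge 504 [0.11909869 0.00639442 0.24217491] [[ 0.11754175 -0.07315034  0.2353538 ]
 [ 0.11998094  0.07457788  0.24595679]]
```

View pics/w14.png

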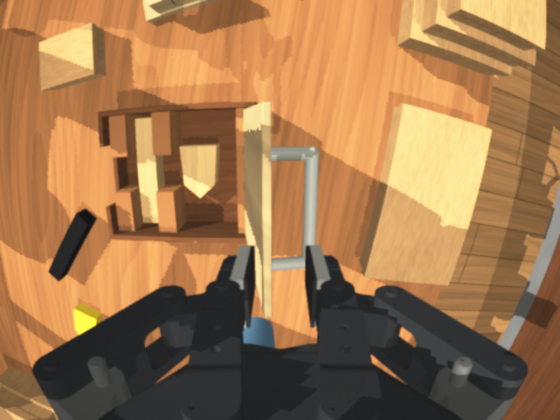

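The flap was nudged to about 100° (edge at (258,190), handle (312,205)) but still stands. I measure the handle again.

```bash
python3 - <<'E'
from h import *
p,d,W=shot("wrist","w15");B=inbox(W)
m=(B[...,2]>.205)&(B[...,2]<.245)&(B[...,0]>.142)&(B[...,0]<.18)&(B[...,1]>-.03)&(B[...,1]<.028)
q=B[m];print("handle",m.sum(),np.median(q,0),np.percentile(q,[1,99],axis=0))
m=(B[...,2]>.20)&(B[...,2]<.26)&(B[...,0]>.08)&(B[...,0]<.135)&(B[...,1]>-.02)&(B[...,1]<.07)
q=B[m]
for z in np.arange(.2,.26,.006):
    k=q[(q[:,2]>z)&(q[:,2]<z+.006)]
    if len(k)>5:print(z.round(3),len(k),np.percentile(k[:,0],[2,50,98]).round(4))
for t in (92,96,98,100,102,104): print(t,handle(np.radians(t)).round(4))
E
```

```text
22.85 [0.6655 0.0567 0.3067] [ 0.6  0.4 -0.3] 0.0237 q [ -5.3  33.1  43.1  -0.  104.  -14.3]
handle 987 [0.15273046 0.00152058 0.22217907] [[ 0.14818643 -0.02700092  0.21828608]
 [ 0.15802428  0.02731647  0.22410454]]
0.2 99 [0.1111 0.1121 0.1126]
0.206 102 [0.1123 0.1132 0.1138]
0.212 107 [0.1135 0.1142 0.115 ]
0.218 135 [0.1145 0.1155 0.1342]
0.224 316 [0.1158 0.1264 0.1346]
0.23 136 [0.1167 0.1173 0.1181]
0.236 143 [0.1178 0.1184 0.1191]
0.242 1259 [0.1191 0.1222 0.1249]
92 [0.1306 0.     0.2257]
96 [0.1417 0.     0.2225]
98 [0.1472 0.     0.2206]
100 [0.1526 0.     0.2185]
102 [0.1579 0.     0.2162]
104 [0.1632 0.     0.2137]
```

```bash
python3 - <<'E'
from h import *
rows(kb(.1657,0,.2777),tilted(98.95,12),3)
rows(kb(.1501,0,.2043),tilted(98.95,12),1,start=(kb(.1657,0,.2777),tilted(98.95,12)))
E
```

```text
t 22.9 at [0.665  0.0567 0.3076] tot mm 46.730718444741576 deg 11.884503143874843
[0.01, 0.24, 0.2, 0.5, -0.0, 0.0]
[0.02, 0.48, 0.4, 0.99, -0.0, 0.01]
[0.04, 0.72, 0.6, 1.49, -0.0, 0.01]
t 22.9 at [0.7002 0.0641 0.2777] tot mm 75.03945628800888 deg 0.0
[-0.0, 0.0, 1.5, 0.0, 0.0, 0.0]
```

Emit:
{"fn": "send_rows", "kwargs": {
  "targets": [
    [0,0.3,0,0.5,0,0,20],
    [0,0.6,0.2,1.0,0,0,20],
    [0.02,0.72,0.6,1.49,0,0,20],
    [0.02,0.72,0.6,1.49,0,0,20]
  ]
}}

```text
time_s: 23.4
position: [0.7007, 0.0633, 0.2761]
tool_rot: [[-0.157, 0.965, -0.208], [0.988, 0.154, -0.032], [0.001, -0.211, -0.978]]
ft_force: [0.7, -0.4, -0.8]
grip_width: 0.0199
```

```bash
python3 - <<'E'
from h import *
p,d,W=shot("wrist","w16")
s=say();print(inbox(s["position"]))
rows(kb(.1501,0,.2043),tilted(98.95,12),1)
E
```

```text
23.4 [0.7007 0.0633 0.2761] [ 0.7 -0.4 -0.8] 0.0199 q [ -3.5  45.6  24.7  -3.  121.6 -13.8]
23.45 [0.7005 0.0632 0.2782] [-0.5  0.   0.8] 0.0199 q [ -3.5  45.4  24.6  -3.  121.6 -13.8]
[ 0.16587671 -0.00086988  0.27820451]
t 23.45 at [0.7005 0.0632 0.2782] tot mm 75.57471445650796 deg 0.08181535649303036
[0.02, -0.0, 1.51, 0.01, -0.0, 0.01]
```

View pics/w16.png

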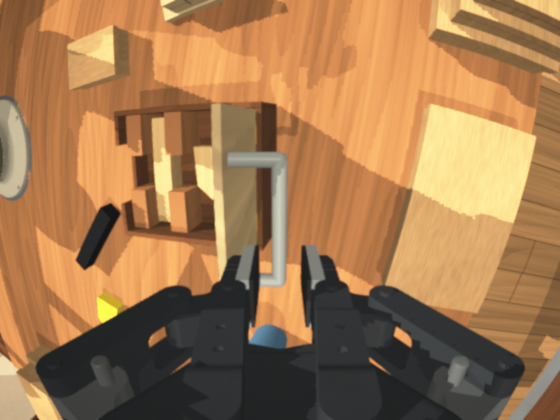

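The handle (column 280) is centred between the fingers, so I go down and grip lightly.

Emit:
{"fn": "send_rows", "kwargs": {
  "targets": [
    [0,0,0.5,0,0,0,20],
    [0,0,1.0,0,0,0,20],
    [0,0,1.5,0,0,0,20],
    [0,0,1.5,0,0,0,20]
  ],
  "grip_force": 25
}}

```text
time_s: 23.95
position: [0.6843, 0.0608, 0.2061]
tool_rot: [[-0.156, 0.966, -0.204], [0.988, 0.153, -0.032], [0.0, -0.207, -0.978]]
ft_force: [0.5, -0.5, 0.2]
grip_width: 0.0201
```

Emit:
{"fn": "send_rows", "kwargs": {
  "targets": [
    [0,0,0,0,0,0,0],
    [0,0,0,0,0,0,0],
    [0,0,0,0,0,0,0]
  ]
}}

```text
time_s: 24.32
position: [0.6861, 0.0609, 0.2075]
tool_rot: [[-0.157, 0.967, -0.2], [0.988, 0.153, -0.033], [-0.001, -0.202, -0.979]]
ft_force: [0.9, 0.2, 6.6]
grip_width: 0.0085
```

```bash
cat >> h.py <<'E'
def arc(ths,phis,depth):
    """rows to follow the handle, tool tilt phi, TCP depth beyond axis; from current pose"""
    s=status.observe();p,r=s["position"],s["tool_rot"];y=inbox(p)[1]
    for t,f in zip(ths,phis):
        R=tilted(98.95,f);h=handle(np.radians(t));P=kb(h[0],y,h[2])+depth*R[:,2]
        print(t,f,rows(P,R,1,pr=False)[0])
E
python3 - <<'E'
from h import *
s=say();b=inbox(s["position"]);a=inbox(s["position"]-.014*s["tool_rot"][:,2]);print(b,a,np.degrees(flapangle(a[0],a[2])))
h=np.r_[inbox(s["position"])[0],0]
arc([100,92,84,76,68,60,52],[12,10,8,6,4,2,0],.014)
E
```

```text
24.32 [0.6861 0.0609 0.2075] [0.9 0.2 6.6] 0.0085 q [ -3.8  43.6  39.3  -2.8 108.4 -13.4]
[ 0.15133625 -0.00095807  0.20746228] [ 0.15417122 -0.00094223  0.22117223] 100.14643905674343
100 12 [0.0, -0.02, 0.06, 0.04, 0.01, 0.01]
92 10 [0.0, -0.47, 0.01, -0.21, 0.01, 0.01]
84 8 [0.0, -0.92, 0.02, -0.46, 0.01, 0.01]
76 6 [0.0, -1.37, 0.09, -0.71, 0.01, 0.01]
68 4 [0.0, -1.8, 0.23, -0.96, 0.01, 0.01]
60 2 [0.0, -2.21, 0.43, -1.21, 0.01, 0.01]
52 0 [0.0, -2.59, 0.68, -1.46, 0.01, 0.01]
```

Emit:
{"fn": "send_rows", "kwargs": {
  "targets": [
    [0,-0.45,-0.05,-0.25,0,0,0],
    [0,-0.9,-0.04,-0.5,0,0,0],
    [0,-1.35,0.03,-0.75,0,0,0],
    [0,-1.78,0.17,-1.0,0,0,0],
    [0,-2.19,0.37,-1.25,0,0,0]
  ]
}}

```text
time_s: 24.95
position: [0.5763, 0.0438, 0.2117]
tool_rot: [[-0.157, 0.987, -0.027], [0.988, 0.157, -0.005], [-0.0, -0.027, -1.0]]
ft_force: [1.6, 1.5, 3.3]
grip_width: 0.0088
```

```bash
python3 - <<'E'
from h import *
s=say();b=inbox(s["position"]);a=inbox(s["position"]-.013*s["tool_rot"][:,2]);print(b,a,np.degrees(flapangle(a[0],a[2])))
arc([60,52,44,36,28,20],[2,0,0,0,0,0],.013)
E
```

```text
24.95 [0.5763 0.0438 0.2117] [1.6 1.5 3.3] 0.0088 q [ -7.2  26.1  70.6  -0.5  84.8 -16.2]
[ 0.04013122 -0.00076707  0.21171212] [ 0.04048467 -0.00076054  0.22470731] 60.5832433220936
60 2 [0.0, -0.02, 0.04, 0.06, 0.0, 0.01]
52 0 [0.0, -0.44, 0.22, -0.19, 0.0, 0.01]
44 0 [0.0, -0.83, 0.46, -0.19, 0.0, 0.01]
36 0 [0.0, -1.19, 0.76, -0.19, 0.0, 0.01]
28 0 [0.0, -1.51, 1.1, -0.19, 0.0, 0.01]
20 0 [0.0, -1.77, 1.48, -0.19, 0.0, 0.01]
```

Emit:
{"fn": "send_rows", "kwargs": {
  "targets": [
    [0,-0.42,0.18,-0.22,0,0,0],
    [0,-0.81,0.42,-0.22,0,0,0],
    [0,-1.18,0.73,-0.22,0,0,0],
    [0,-1.5,1.08,-0.22,0,0,0],
    [0,-1.76,1.45,-0.22,0,0,0]
  ]
}}

```text
time_s: 25.58
position: [0.4868, 0.0296, 0.141]
tool_rot: [[-0.157, 0.988, 0.0], [0.988, 0.157, -0.0], [-0.0, 0.0, -1.0]]
ft_force: [5.7, 2.9, -2.6]
grip_width: 0.0087
```

```bash
python3 - <<'E'
from h import *
s=say();b=inbox(s["position"]);a=inbox(s["position"]-.013*s["tool_rot"][:,2]);print(b,a,np.degrees(flapangle(a[0],a[2])))
arc([20,15,10,6,3,0,-1],[0,0,0,0,0,0,0],.013)
E
```

```text
25.57 [0.4868 0.0296 0.141 ] [ 5.7  2.9 -2.6] 0.0087 q [-10.5  20.9  92.4   0.   66.7 -19.5]
[-0.05041256 -0.00085588  0.14104061] [-0.05041861 -0.00085483  0.15404061] 20.187787227143563
20 0 [-0.0, 0.0, 0.01, 0.0, 0.0, 0.01]
15 0 [0.0, -0.14, 0.27, 0.0, 0.0, 0.01]
10 0 [0.0, -0.26, 0.53, 0.0, 0.0, 0.01]
6 0 [0.0, -0.34, 0.75, 0.0, 0.0, 0.01]
3 0 [0.0, -0.39, 0.91, 0.0, 0.0, 0.01]
0 0 [0.0, -0.43, 1.08, 0.0, 0.0, 0.01]
-1 0 [0.0, -0.44, 1.14, 0.0, 0.0, 0.01]
```

Emit:
{"fn": "send_rows", "kwargs": {
  "targets": [
    [0,-0.14,0.27,0,0,0,0],
    [0,-0.26,0.52,0,0,0,0],
    [0,-0.34,0.74,0,0,0,0],
    [0,-0.39,0.9,0,0,0,0],
    [0,-0.43,1.06,0,0,0,0]
  ]
}}

```text
time_s: 26.2
position: [0.4655, 0.0262, 0.0873]
tool_rot: [[-0.157, 0.988, -0.002], [0.988, 0.157, -0.0], [0.0, -0.002, -1.0]]
ft_force: [0.5, 5.3, 2.3]
grip_width: 0.0089
```

```bash
python3 - <<'E'
from h import *
s=say();b=inbox(s["position"]);a=inbox(s["position"]-.013*s["tool_rot"][:,2]);print(b,a,np.degrees(flapangle(a[0],a[2])))
E
```

```text
26.2 [0.4655 0.0262 0.0873] [0.5 5.3 2.3] 0.0089 q [-11.4  23.5  99.6  -0.   57.  -20.4]
[-0.07198675 -0.00092144  0.08730658] [-0.07196468 -0.00092445  0.10030656] 0.10614742583356933
```

Emit:
{"fn": "send_rows", "kwargs": {
  "targets": [
    [0,0,0.03,0,0,0,0],
    [0,0,0.03,0,0,0,0]
  ]
}}

```text
time_s: 26.45
position: [0.4653, 0.0262, 0.086]
tool_rot: [[-0.157, 0.988, -0.003], [0.988, 0.157, -0.0], [0.0, -0.003, -1.0]]
ft_force: [-0.8, 5.2, 2.9]
grip_width: 0.0086
```

Emit:
{"fn": "send_rows", "kwargs": {
  "targets": [
    [0,0,0,0,0,0,24],
    [0,0,0,0,0,0,24],
    [0,0,-0.6,0,0,0,24],
    [0,0,-1.5,0,0,0,30],
    [0,0,-2.5,0,0,0,40]
  ]
}}

```text
time_s: 27.08
position: [0.4652, 0.0258, 0.2121]
tool_rot: [[-0.157, 0.988, -0.004], [0.988, 0.156, -0.001], [-0.0, -0.004, -1.0]]
ft_force: [1.2, -0.4, 0.4]
grip_width: 0.0402
```

```bash
python3 - <<'E'
from h import *
p,d,W=shot("wrist","w17");B=inbox(W)
m=(abs(B[...,0])<.085)&(abs(B[...,1])<.065)&(B[...,2]>.05)&(B[...,2]<.085)
q=B[m];A=np.c_[q[:,:2],np.ones(len(q))]
for _ in range(3):
    c=np.linalg.lstsq(A,q[:,2],rcond=None)[0];e=abs(A@c-q[:,2])<.003;A,q=A[e],q[e]
print(len(q),"flap tilt rad",-c[0],"side",c[1],"z at centre",c[2])
m=(B[...,2]>.09)&(B[...,2]<.12)&(abs(B[...,0]+.07)<.02)&(abs(B[...,1])<.03);print("handle",np.nanmedian(B[m],0))
say()
E
```

```text
27.07 [0.4652 0.0258 0.2121] [ 1.2 -0.4  0.4] 0.0402 q [-11.4  14.5  88.8  -0.1  77.  -20.4]
21690 flap tilt rad -0.0002615475659172758 side 0.0001278659053771669 z at centre 0.0677498178581777
handle [-0.07220257  0.00122741  0.10395571]
27.12 [0.4676 0.0254 0.2185] [ 1.2 -0.2  6.5] 0.0402 q [-11.4  14.1  88.2  -0.1  77.3 -20.4]
```

View pics/w17.png

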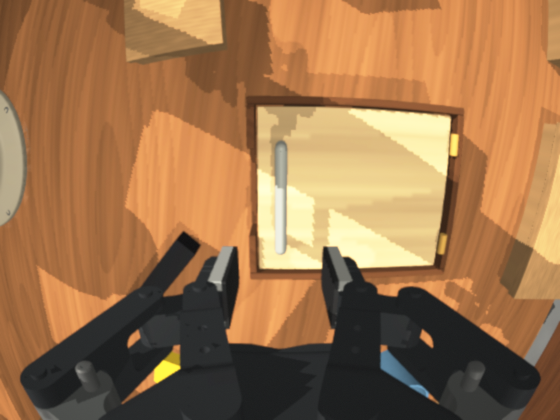

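The flap is level (tilt about 0.000 rad, top 67.7 mm) and the gripper is clear of it. I check the bystanders once before handing in.

```bash
python3 - <<'E'
from h import *
p0=np.load("p_scene.npy");W0=np.load("W_scene.npy")
p,d,W=shot("scene","s4")
for l in ["small_piece","glue","brush","offcut","carton","cup","jar"]:
    r=vision.masks_of("scene",l);m0=np.load(f"m_scene_{l}.npy")
    a=np.nanmedian(W0[m0],0);
    best=min((np.linalg.norm(np.nanmedian(W[x["pixels"]],0)-a) for x in r),default=None)
    print(l,best)
E
```

```text
27.12 [0.4676 0.0254 0.2185] [ 1.2 -0.2  6.5] 0.0402 q [-11.4  14.1  88.2  -0.1  77.3 -20.4]
small_piece 0.001091979506752899
glue 0.00428566434270767
brush 0.0016044309122549881
offcut 0.001177319976226212
carton 0.0014209948850540928
cup 0.0006848093590990965
jar 0.002889675304694881
```

View pics/s4.png

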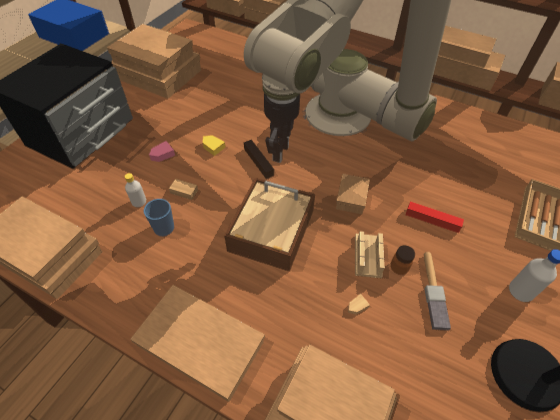

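The scene view shows the box closed at (270,220), the mitre box empty (370,255), and all bystanders in place (differences within mask noise, at most 4 mm).

```bash
python3 -c "
from rig import env
print(env.close_job())"
```

```text
the job is handed in; nothing more can be done
None
```

The lower tier is packed, the flap is closed over it, and the job is handed in at about 27 s of the 72 s allowed; the hand-in gives no verdict.

**What I did:** I opened the flap by its handle to about 92°, where it stood by itself. I pulled the bar from the mitre box by its free end, set it on the table and regripped it at the middle. I then lowered it into the narrow bay and the piece into the wide bay. Finally I closed the flap slowly by the handle and backed the gripper off.

**Last checks:**

| Item | Measured in the box frame |
|---|---|
| Bar | x -50.2 mm, y -0.2 mm, top 38 mm (on the floor) |
| Piece | x 22.9 mm, y -2.6 mm, top 31.8 mm, tilt 0.2° |
| Flap | level to about 0.0003 rad, top face 67.7 mm |
| Bystanders | moved at most 4 mm, which is within the camera masks' noise |

- **Contact with the flap:** while lowering the piece there was a light contact (about 4 N). It most likely pushed the open flap from 92° to about 100°. I moved the piece about 7 mm toward the robot, and the contact ended. The flap stayed standing.
- **Bar reading after placing the piece:** the bar's middle read 6.5 mm off along the bay, but only 132 mm of its 146 mm was showing. I relied on the earlier full view.
- **Not rechecked:** the bar and the piece could not be seen once the flap was closed.

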